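# Fit the arbor to the spindle moulder

### The job

Fit the thin arbor to the spindle moulder: lift it out of the wooden stand, ease its tapered shank into the spindle and turn it by feel until its slots drop over the two drive dogs and its flange is fully home on the spindle face, without ramming or dropping it. Only then lock it in by swinging the locking ring's handle clockwise (seen from above) to its stop, and let go; leave the thick arbor, cutter head, spacer and hook spanner alone.

Things in the scene. Friction and masses are not known exactly. Their poses are not given: they have to be found in the camera images.
- arbor: The arbor to fit: bright steel, upright in a hole of the stand, 146 mm long, 0.6 kg. Origin: on its axis at the flange's underside (lying on the stand's top); z up the axis. Below: tapered shank, 30 mm across at the flange, 16.6 mm at its end 46 mm down. From 12 to 85 mm above the origin a plain round journal 20 mm in diameter (grip it here), then an 18 mm thread up to 100 mm.
- arbor_flange (a point): Centre of the top of that arbor's flange, 12 mm above the arbor's origin, same axes. The flange is 12 mm thick, 54 mm across, with two flats 33 mm apart facing its +y and -y. Two drive slots, 15 mm wide and cut right through its thickness, open to its +x and -x; slot floors 18 mm from the axis. Either slot fits either dog.
- thick_arbor: Bystander: the other arbor in the stand, not to be fitted. Same flange, shank and height but a journal 30 mm thick. Origin and axes as for the arbor. Which stand hole holds which arbor varies.
- stand: Fixed plywood block, 210 x 90 x 62 mm. Origin under its centre. Two holes, 33 mm wide, 50 mm either side of the centre along its x axis; an arbor stands in each, its flange on the block's top.
- machine: The spindle moulder's table insert (flat ring 184 mm across, 2.5 mm high) with all it carries: the steel spindle standing up through it, 70 mm in diameter, held by its brake (it slips above about 3 N m), and the locking ring with its handle. Origin at table height on the spindle axis, z up. Fixed.
- spindle_mouth (a point): Centre of the spindle's flat upper face, 60 mm above the table, on the upright spindle axis: mouth of the taper, 30.6 mm wide here, 48 mm deep; the shank has 0.3 mm play all round when home. With the arbor home its origin is at this point. The point's axes do not turn with the spindle.
- dog_tops (a point): On the spindle axis, 65 mm above the table: height of the tops of the two drive dogs. They stand opposite each other on the spindle's face, 13 mm wide, 5 mm high, 19.5 to 33 mm from the axis, and can be seen from above. Their angle is not measured (the axes here do not turn with them); at the start their line lies within 0.47 rad, either way, of the line from the axis to the handle's ball.
- ring_top (a point): On the spindle axis at the top of the locking ring, 79.5 mm above the table (axes do not turn with the ring). Ring 88 mm across, 74 mm inside. Two opposite lugs on it, at right angles to its handle, 10 mm wide, reach in to 23 mm from the axis, 73.5 to 79.5 mm above the table. With the ring open they let the flange by at its flats, if its slots are within about 0.56 rad of the handle's line.
- lever (a point): Centre of the black ball, 26 mm in diameter, on the ring's handle: 115 mm from the axis, 90 mm above the table; x points outward along the handle. A 10 mm rod slopes from it down and in to the ring. With the arbor home it swings clockwise seen from above (about 4.5 N at the ball), bringing the lugs 1.5 mm over the flange, to a firm stop 1.08 rad clockwise of the dogs' line.
- cutter_head: Bystander: aluminium cutter head, 116 mm across and 40 mm high, lying on the table beyond the spindle. Origin under its centre.
- spacer: Bystander: steel spacer ring 48 mm across, 30 mm high, on the table. Origin under its centre.
- hook_spanner: Bystander: flat steel hook spanner about 220 mm long, lying on the table beyond the spindle. Origin under its handle, 50 mm from the root of the hook.
There are look-alikes about, which are no part of the job. Leave any purple look-alike of the arbor alone.

How it is judged (in metres and radians):
On the way:
1. the arbor is fully home in the spindle, its slots over the dogs (horizontal distance between arbor and spindle_mouth below 0.0025 m and z of arbor in the frame of spindle_mouth below 0.002 m and angle between arbor's own z axis and vertical below 0.04 rad), for 0.2 s.
At the end, for the whole second after the job is handed in: The thin arbor is at rest in the spindle, its flange within 2 mm of the spindle face, within 2.5 mm of the axis and upright to 0.04 rad, and the locking ring's handle is turned to within about 0.13 rad of its stop (over 0.95 rad off the line of the arbor's slots), with everything released (all of step 1 and angle between the x axis of lever and the x axis of arbor, either way round above 0.95 rad and linear speed of arbor below 0.02 m/s); the robot touches nothing.
It fails at once if the arbor is rammed or dropped on the spindle (over 70 N between arbor and machine) (contact force between arbor and machine above 70 N).
It fails at once if the ring's handle is swung (ball moved over 40 mm) while the arbor is not yet home (distance of lever from where it was at the start of the episode above 0.04 m and (z of arbor in the frame of spindle_mouth above 0.003 m or horizontal distance between arbor and spindle_mouth above 0.004 m)).
It fails at once if a bystander is moved by more than 15 mm (distance of any of thick_arbor, cutter_head, spacer, hook_spanner from where it was at the start of the episode above 0.015 m).
It also fails if it takes over 67 s, if anything falls off the work surface, if the arm or the gripper's body presses on something with over 40 N, if the wrist force passes 120 N, or if a joint passes its speed limit or range.

### The arm

A 7-joint arm with a two-finger parallel gripper is mounted at the origin on the work surface. World frame = base frame: x ahead of the robot, y to its left, z up, the work surface at z = 0. Lengths are in mm, angles in rad, forces in N, time in s.
With the tool pointing down it reaches from about 400 to 875 mm from the base axis. Payload 4.4 kg.
Tool frame: the origin (TCP) lies at the very end of the fingers, on their centre line; the grasp point (between the pads) lies 19 mm behind it; z points along the fingers, x is the direction in which the jaws open and shut, and the axes are right-handed (so a half turn about z gives the same grasp; the last joint's range is limited). The gripper opens to 85 mm and grips with 20 to 120 N. Pads are 22 mm wide; open, the fingers measure 114 mm over their backs; the gripper's body (76 mm by 85 mm) begins 54 mm behind the grasp point. The pads swing forward as they close: fully open they stand 13 mm farther back than shut.
Start: joints at [-0.066, 0.628, 0.038, 1.517, -0.027, 0.996, -0.02], TCP at [650.014, 0.027, 231.313] pointing down, gripper open.
Joint ranges: [-3.06, 3.06], [-0.37, 2.12], [-1.25, 1.32], [0.18, 2.47], [-1.1, 4.24], [0.23, 1.98], [-2.94, 2.94]. Speed limits (rad/s): [2.57, 2.57, 3.14, 3.14, 3.14, 3.14, 3.14].

### API

Orientations are given as [roll, pitch, yaw] about the fixed x, y, z axes, in that order (R = Rz(yaw) Ry(pitch) Rx(roll)).
In Python, from cell import * gives the robot as it stands. The module is installed in compiled form; this text tells all that it offers.
- The arm moves only by the tool play_rows, never from a script. Its argument "targets" is a list of rows, each an object with "slide": the shift along the tool's x, y, z in mm, a list of three; "turn": the turn, a rotation vector about the tool's x, y, z in degrees, a list of three; "hand": the finger opening in mm, from 0 to 85.4. A call has 1 to 5 rows; each row shifts and turns the commanded pose from where the row before left it, along the tool's axes as they then stand; what a row does not reach is not made up. A row lasts 1/8 s, in which the tool goes at most 62.5 mm and 10.7 degrees, less where a joint would pass 70% of its speed; a pose out of reach is approached as far as the arm can. A call is refused whole if a number of a shift passes 62.5 or a number of a turn 10.7, either way. A call with a gripper value outside its range is refused whole. The fingers move at their own pace and stop on an object; the grip force is fixed at half the most. Time passes only in rows, so rows that do not move let the fingers close. It gives the time, the measured TCP pose, the force and the opening at its end, in the units of the state.
- read_state(): the state, without advancing time (a new reading comes with each control period).
- get_image(name): name is "scene" or "side" or "wrist"; returns (picture, depth): 384x512x3 uint8, blue, green, red; 384x512 float32, mm along the optical axis (not along the pixel's ray), 0 where there is no reading.
- calibration(name): a dict with "K" (3x3 intrinsics, pixels), "D" ([k1, k2, p1, p2, k3] as OpenCV has them; the pictures are not rectified), "R" (3x3) and "t" (3): a world point X has camera coordinates R X + t. Camera axes: x right, y down, z forward; pixel columns grow to the right and rows downward; lengths in mm; the calibration is good to about 2 mm. A picture is of the moment at which its call begins: read the wrist's pose just before it. calibration takes no time and is no camera call; for the wrist camera it gives the pose at the moment of the call.
- finish_job(): hands the job in, once; it reports no verdict.
The state is a dict: "clock": time; "qpos": joint angles; "qd": joint speeds; "tau": joint torques, N m; "eef_pos": TCP position; "tool_rot": TCP orientation; "force": force on the tool from outside, world axes, zero at the start; "torque": the same for the moment, N m; "width": finger opening in mm.
Only numpy, scipy, OpenCV 4.12 (cv2) and the standard library are available. Lean on these libraries where they do the work, as an engineer would, in place of code of your own. Each camera call takes 0.05 s, during which the arm holds its last target.

## Working session

There is one attempt and no reset: what is moved stays moved. The work goes in short steps, Python scripts to look and compute and a tool call to move; the robot and the scene stay as the last step left them, time stands still between calls to the robot, and variables do not carry over. Pictures are saved under pics/ and viewed, and the job is handed in when it is done.

Besides the shell and the picture viewer there is one more tool, called as name([rows], argument=value, ...), one row to a line, values as JSON. play_rows: Moves the arm, as the interface text tells. Its arguments: {"type":"object","properties":{"targets":{"type":"array"}},"required":["targets"]}

```bash
mkdir -p pics
cat > h.py <<'E'
from cell import *
import numpy as np, cv2, json
def snap(n,tag):
    c=calibration(n); p,d=get_image(n)
    cv2.imwrite(f'pics/{tag}.png',p); np.savez(f'pics/{tag}.npz',p=p,d=d,**{k:np.array(c[k]) for k in 'KDRt'})
    return p,d,c
def load(tag):
    z=np.load(f'pics/{tag}.npz'); return z['p'],z['d'],{k:z[k] for k in 'KDRt'}
def ray(c,uv):
    n=cv2.undistortPoints(np.array([[uv]],float),np.array(c['K']),np.array(c['D']))[0,0]
    R=np.array(c['R']);t=np.array(c['t']).ravel()
    return -R.T@t, R.T@np.array([n[0],n[1],1.])
def onplane(c,uv,z):
    o,d=ray(c,uv); return o+d*(z-o[2])/d[2]
def pix(c,X):
    return cv2.projectPoints(np.array([X],float),cv2.Rodrigues(np.array(c['R']))[0],np.array(c['t'],float),np.array(c['K']),np.array(c['D']))[0][0,0]
def atdepth(c,uv,dep):
    o,d=ray(c,uv); return o+d*dep
E
python3 - <<'E'
from h import *
print(read_state())
for n in ['scene','side','wrist']:
    p,d,c=snap(n,n+'0'); print(n,c)
E
```

```text
{'clock': 0.0, 'qpos': array([-0.06579531,  0.62935187,  0.03844127,  1.51836852, -0.0269889 ,
        0.99633076, -0.01999365]), 'qd': array([-0.00039566,  0.00087867,  0.00142929, -0.00031957,  0.00067399,
       -0.00161872, -0.00091496]), 'tau': array([-1.11932164e-03, -5.63405585e+01,  1.22606792e+00, -1.93450052e+01,
        1.09587883e-02,  1.05136272e-02, -8.84369996e-06]), 'eef_pos': array([6.49362440e+02, 2.27250023e-02, 2.30385219e+02]), 'tool_rot': array([3.14155756e+00, 1.94014558e-03, 8.20209916e-06]), 'force': array([0.26848161, 0.24170353, 0.04879946]), 'torque': array([0.00289098, 0.07447904, 0.04309029]), 'width': 85.38945512178626}
scene {'K': array([[433.03272476,   0.        , 250.39791902],
       [  0.        , 433.03272476, 189.8873652 ],
       [  0.        ,   0.        ,   1.        ]]), 'D': array([0.0465569, 0.       , 0.       , 0.       , 0.       ]), 'R': array([[ 0.35359712,  0.9353243 ,  0.01172773],
       [ 0.78001154, -0.28791507, -0.55559599],
       [-0.51628584,  0.2056049 , -0.83136969]]), 't': array([-149.41267516, -430.71267186, 1409.1418219
[... 248 characters left out ...]
, 'R': array([[-0.91440624, -0.40473272, -0.00725636],
       [-0.25808695,  0.59671435, -0.75981782],
       [ 0.31185311, -0.69290938, -0.65009556]]), 't': array([506.17660156, 227.30492178, 931.91365483])}
wrist {'K': array([[304.64117607,   0.        , 257.35326916],
       [  0.        , 304.64117607, 182.32755693],
       [  0.        ,   0.        ,   1.        ]]), 'D': array([-0.08047947,  0.        ,  0.        ,  0.        ,  0.        ]), 'R': array([[ 9.99995999e-01, -4.93163037e-04, -2.78550799e-03],
       [ 4.41214129e-04, -9.45444529e-01,  3.25782824e-01],
       [-2.79420733e-03, -3.25782750e-01, -9.45440528e-01]]), 't': array([-648.91808563,  -43.19745808,  382.3061473 ])}
```

View pics/scene0.png

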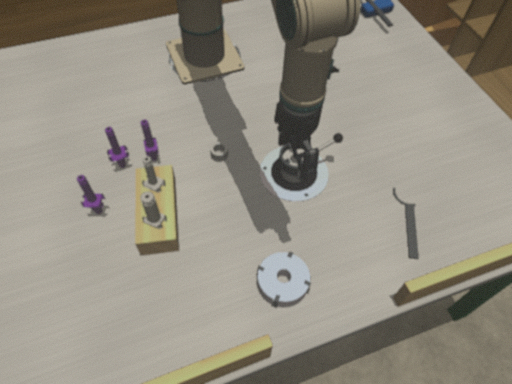

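View pics/side0.png

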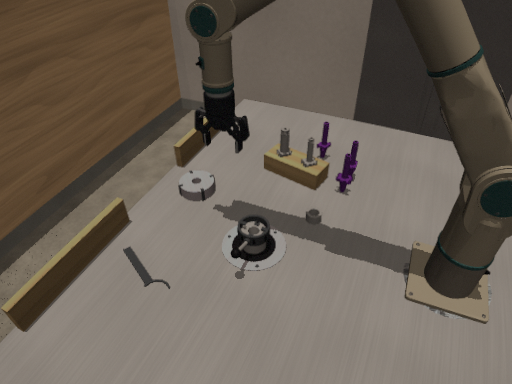

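View pics/wrist0.png

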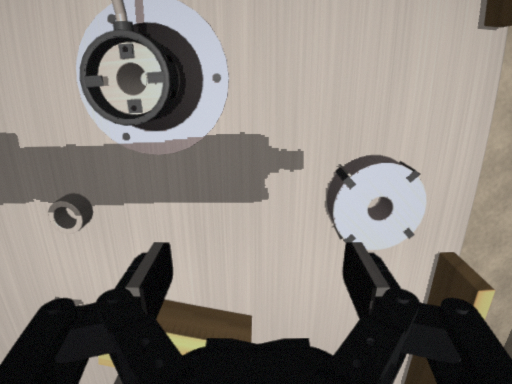

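Run:
```python
from h import *
a=load('scene0')[0][110:260,70:190]; b=load('side0')[0][110:200,255:365]; w=load('wrist0')[0][0:160,60:240]
cv2.imwrite('pics/c1.png',cv2.resize(a,None,fx=4,fy=4,interpolation=cv2.INTER_CUBIC))
cv2.imwrite('pics/c2.png',cv2.resize(b,None,fx=6,fy=6,interpolation=cv2.INTER_CUBIC))
cv2.imwrite('pics/c3.png',cv2.resize(w,None,fx=3.7,fy=3.7,interpolation=cv2.INTER_CUBIC))
```

```text
(no output)
```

View pics/c1.png

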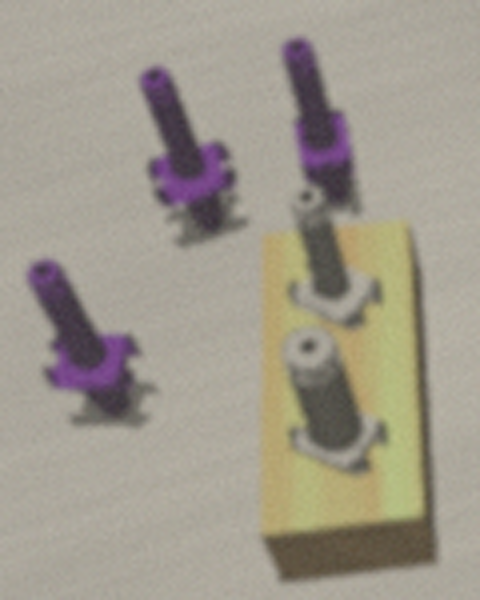

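View pics/c2.png

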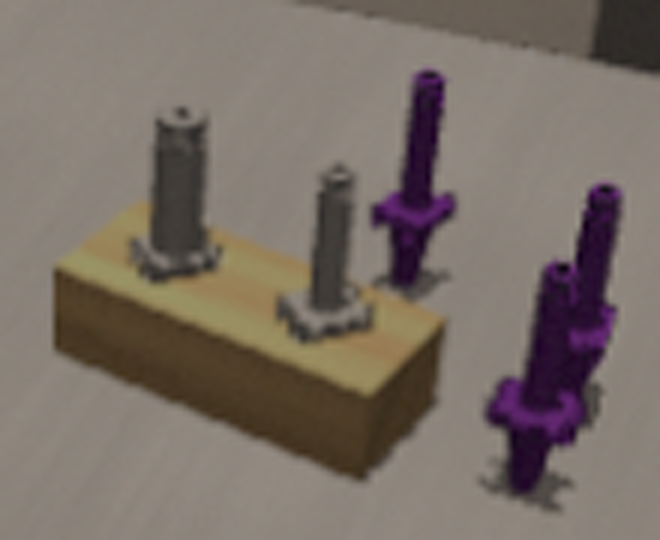

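View pics/c3.png

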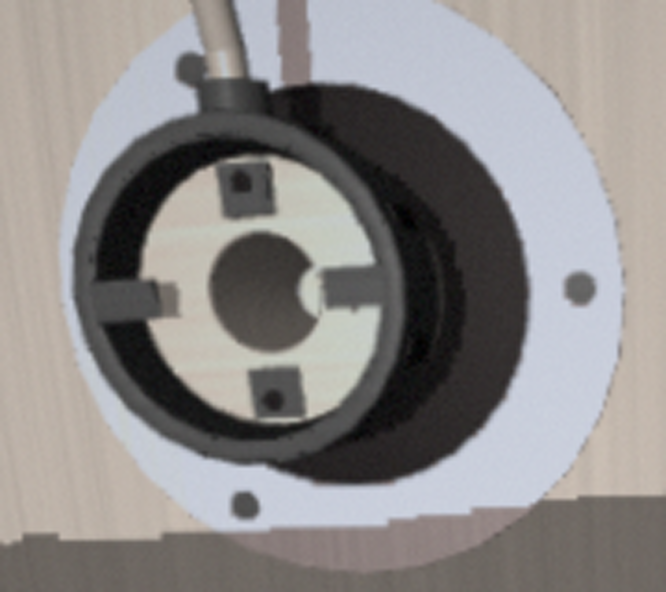

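Run:
```python
from h import *
S=load('scene0')[2];D=load('side0')[2];W=load('wrist0')[2]
def tri(a,ua,b,ub):
    o1,d1=ray(a,ua);o2,d2=ray(b,ub)
    A=np.stack([d1,-d2],1);s=np.linalg.lstsq(A,o2-o1,rcond=None)[0]
    p=o1+s[0]*d1;q=o2+s[1]*d2;return (p+q)/2,np.linalg.norm(p-q)
cr=lambda x,y,f,ox,oy:(x/f+ox,y/f+oy)
print('thin top S',onplane(S,cr(307,195,4,70,110),162),'D',onplane(D,cr(340,172,6,255,110),162))
print('thick top S',onplane(S,cr(307,347,4,70,110),162),'D',onplane(D,cr(182,115,6,255,110),162))
print('ball',tri(S,(338,138),D,(236,253)))
for n,x,y,z in [('dogA',245,190,65),('dogB',276,393,65),('lugL',125,300,79.5),('lugR',352,287,79.5)]:
    print(n,onplane(W,cr(x,y,3.7,60,0),z))
# ring outer ellipse in crop: points on top rim
pts=[(75,270),(400,310),(238,112),(245,460)]
P=[onplane(W,cr(x,y,3.7,60,0),79.5)[:2] for x,y in pts];print(P)
for n,x,y in [('screwR',580,289),('screwB',245,505),('screwT',191,70)]:print(n,onplane(W,cr(x,y,3.7,60,0),2.5))
for n,x,y in [('pA',155,75),('pB',297,48),('pC',44,270)]: print(n,onplane(S,cr(x,y,4,70,110),146))
for x,y in [(262,235),(408,222),(424,516),(266,533)]: print('stand',onplane(S,cr(x,y,4,70,110),62))
```

```text
thin top S [ 478.19848302 -271.05080198  162.        ] D [ 473.23529253 -265.95123539  162.        ]
thick top S [ 577.49083536 -294.3384122   162.        ] D [ 570.88873684 -287.90171529  162.        ]
ball (array([518.01156546, 200.58406657,  88.22222771]), np.float64(3.3783558762994224))
dogA [523.1056892  110.11166369  65.        ]
dogB [525.71089644  57.88923649  65.        ]
lugL [494.26053079  83.36210986  79.5       ]
lugR [554.10355134  85.03009974  79.5       ]
[array([481.87331833,  91.21238604]), array([565.90893986,  79.22214241]), array([529.20709876, 127.0272936 ]), array([521.07579045,  41.87037261])]
screwR [601.67789345  83.86300275   2.5       ]
screwB [485.35886352  15.87799004   2.5       ]
screwT [483.92092068 151.18298015   2.5       ]
pA [ 345.44657968 -334.50537216  146.        ]
pB [ 352.63207998 -250.59758452  146.        ]
pC [ 467.0293422  -417.65907736  146.        ]
stand [ 416.81077108 -303.93010988   62.        ]
stand [ 438.0312371  -216.66285027   62.        ]
stand [ 640.93667891 -261.69328263   62.        ]
stand [ 620.57080546 -346.23866111   62.        ]
```

play_rows([
  {"slide":[-35,62,0],"turn":[0,0,0],"hand":85},
  {"slide":[-35,62,0],"turn":[0,0,0],"hand":85},
  {"slide":[-35,62,0],"turn":[0,0,0],"hand":85},
  {"slide":[-35,62,0],"turn":[0,0,0],"hand":85},
  {"slide":[-35,62,0],"turn":[0,0,0],"hand":85},
])

```text
clock: 0.78
eef_pos: [495.2, -273.7, 231.2]
tool_rot: [3.142, -0.0, 0.0]
force: [1.3, -0.1, -0.2]
width: 84.8
```

play_rows([
  {"slide":[0,0,0],"turn":[0,0,0],"hand":85},
  {"slide":[0,0,0],"turn":[0,0,0],"hand":85},
])

```text
clock: 1.02
eef_pos: [496.5, -271.7, 231.2]
tool_rot: [-3.141, -0.0, -0.001]
force: [0.7, 0.7, -0.2]
width: 85.0
```

Run:
```python
from h import *
s=read_state();print(s['clock'],s['eef_pos'],s['tool_rot'],s['qpos'],s['force'])
p,d,c=snap('wrist','w1'); p2,_,c2=snap('scene','s1')
cv2.imwrite('pics/w1b.png',cv2.resize(p,None,fx=1.5,fy=1.5,interpolation=cv2.INTER_CUBIC))
cv2.imwrite('pics/s1m.png',cv2.resize(p2[90:220,220:380],None,fx=4.5,fy=4.5,interpolation=cv2.INTER_CUBIC))
```

```text
1.025 [ 496.49118416 -271.71292074  231.15939497] [-3.14065523e+00 -1.46601404e-04 -5.01422902e-04] [ 0.42511764  0.50705475  0.04007606  1.75753787 -0.02646871  0.87779769
  0.47657181] [ 0.71008523  0.66286416 -0.19244658]
```

View pics/w1b.png

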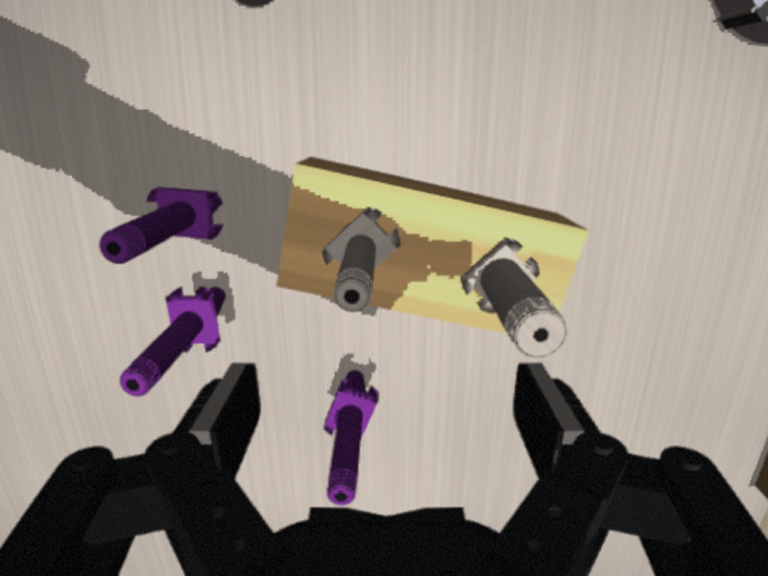

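View pics/s1m.png

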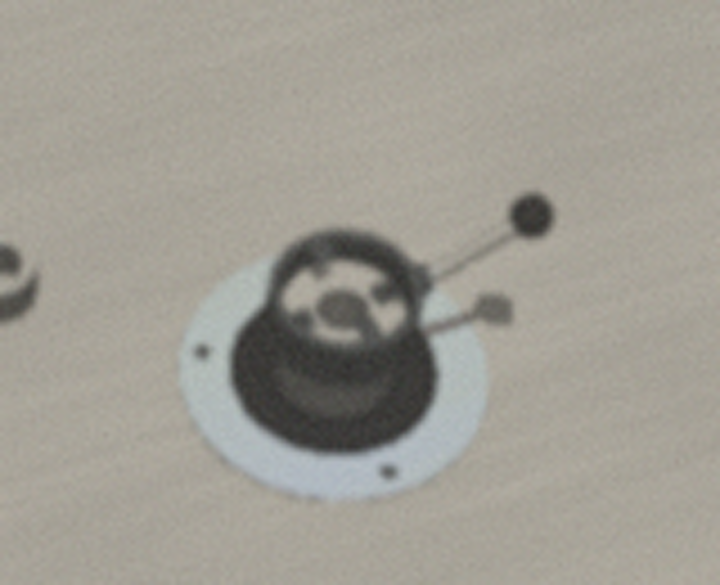

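Run:
```python
from h import *
p,d,c=load('w1')
cv2.imwrite('pics/c4.png',cv2.resize(p[125:215,195:295],None,fx=6,fy=6,interpolation=cv2.INTER_CUBIC))
```

```text
(no output)
```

View pics/c4.png

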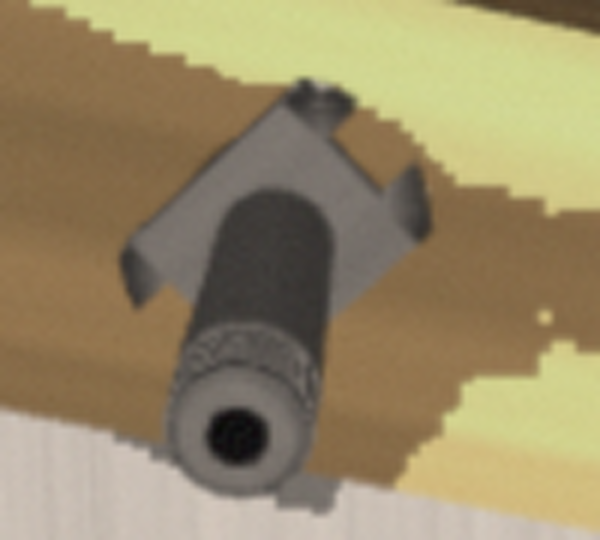

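Run:
```python
from h import *
p,d,c=load('w1')
f=lambda x,y,z:onplane(c,(x/6+195,y/6+125),z)
print('top',f(240,437,162))
A=f(135,245,74);B=f(283,107,74);C=f(430,235,74);E=f(335,318,74);F1=f(320,132,74);F2=f(388,195,74)
for n,v in zip('ABCEFG',[A,B,C,E,F1,F2]):print(n,v[:2])
an=lambda v:np.degrees(np.arctan2(v[1],v[0]))
print(an(B-A),an(C-E),an(F2-F1),np.linalg.norm(B-A))
n=(B-A)[:2]/np.linalg.norm((B-A)[:2]);print('flat dist',np.cross(n,(C-A)[:2]))
# centre from floor midpoint, 18mm along -slot dir
a=np.radians(45); print('slotmid',(F1+F2)/2)
for x,y,z in [(540/1.5,0,0)]:pass
print('thick',onplane(c,(540/1.5,335/1.5),162))
m,_,cs=load('s1')
g=lambda x,y,z:onplane(cs,(x/4.5+220,y/4.5+90),z)
b=g(531,216,90);print('ball',b)
print('dogs',g(385,292,65),g(300,322,65),'hole',g(341,306,60))
for q in [(203,352),(389,472)]:print('scr',g(*q,2.5))
```

```text
top [ 479.75139093 -273.77390195  162.        ]
A [ 455.58523334 -273.78576579]
B [ 481.29596242 -249.93312644]
C [ 505.97986329 -272.07636776]
E [ 489.67748527 -286.94607574]
F [ 487.42076963 -254.18883109]
G [ 498.81429898 -265.05669369]
42.853034005429926 42.368535991312044 -43.64730427523068 35.07121318468782
flat dist -33.02124331969241
slotmid [ 493.11753431 -259.62276239   74.        ]
thick [ 576.76451968 -295.42117639  162.        ]
ball [520.73108934 200.50822305  90.        ]
dogs [524.91068437 111.07464138  65.        ] [527.89425856  57.3031842   65.        ] hole [522.06335594  85.59934502  60.        ]
scr [486.24264873  18.01170092   2.5       ]
scr [602.21374919  86.05742996   2.5       ]<stdin>:9: DeprecationWarning: Arrays of 2-dimensional vectors are deprecated. Use arrays of 3-dimensional vectors instead. (deprecated in NumPy 2.0)
```

play_rows([
  {"slide":[-16,0,0],"turn":[0,0,-10],"hand":85},
  {"slide":[0,0,0],"turn":[0,0,-10],"hand":70},
  {"slide":[0,0,0],"turn":[0,0,-10],"hand":60},
  {"slide":[0,0,0],"turn":[0,0,-10],"hand":60},
  {"slide":[0,0,0],"turn":[0,0,-10],"hand":60},
])

```text
clock: 1.75
eef_pos: [481.5, -270.3, 231.2]
tool_rot: [-3.141, -0.001, 0.882]
force: [0.5, 0.1, 0.1]
width: 60.4
```

play_rows([
  {"slide":[0,0,0],"turn":[0,0,-10],"hand":60},
  {"slide":[0,0,0],"turn":[0,0,0],"hand":60},
  {"slide":[0,0,0],"turn":[0,0,0],"hand":60},
])

```text
clock: 2.12
eef_pos: [480.9, -271.3, 231.2]
tool_rot: [-3.141, -0.0, 1.046]
force: [0.3, 1.0, -0.0]
width: 59.8
```

```bash
cat >> h.py <<'E'
from scipy.spatial.transform import Rotation as Rot
def delta(target,yaw=None):
    s=read_state();R=Rot.from_euler('xyz',s['tool_rot']).as_matrix()
    print('t',s['clock'],'pos',s['eef_pos'].round(1),'rot',np.degrees(s['tool_rot']).round(2),'F',s['force'].round(1),'T',s['torque'].round(2),'w',round(s['width'],1))
    print('slide',(R.T@(np.array(target)-s['eef_pos'])).round(1))
    if yaw is not None:
        Rt=Rot.from_euler('xyz',[180,0,yaw],degrees=True).as_matrix()
        print('turn',np.degrees(Rot.from_matrix(R.T@Rt).as_rotvec()).round(2))
E
python3 - <<'E'
from h import *
delta([480,-272.5,102],60)
p,d,c=snap('wrist','w2')
cv2.imwrite('pics/w2b.png',cv2.resize(p,None,fx=1.5,fy=1.5,interpolation=cv2.INTER_CUBIC))
E
```

```text
t 2.125 pos [ 480.9 -271.3  231.2] rot [-1.7999e+02 -2.0000e-02  5.9920e+01] F [ 0.3  1.  -0. ] T [-0.05  0.03 -0.01] w 59.8
slide [-1.500e+00 -1.000e-01  1.292e+02]
turn [-0.01 -0.02 -0.08]
```

View pics/w2b.png

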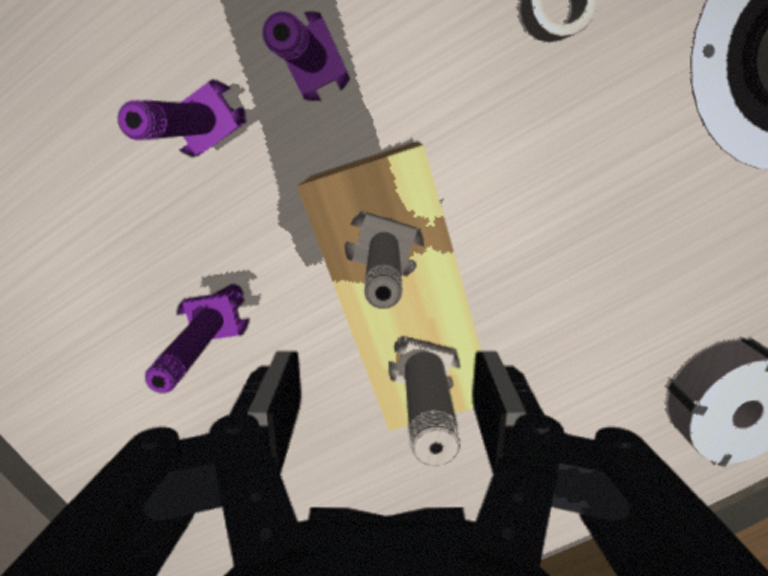

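Run:
```python
from h import *
p,d,c=load('w2')
print(onplane(c,(383/1.5,293/1.5),162),onplane(c,(435/1.5,448/1.5),162),pix(c,(480.9,-271.3,231.2))*1.5)
cv2.imwrite('pics/c5.png',cv2.resize(p[135:210,220:290],None,fx=8,fy=8,interpolation=cv2.INTER_CUBIC))
```

```text
[ 479.68301447 -273.02736997  162.        ] [ 577.30853225 -295.37823194  162.        ] [387.57858923 364.1838339 ]
```

View pics/c5.png

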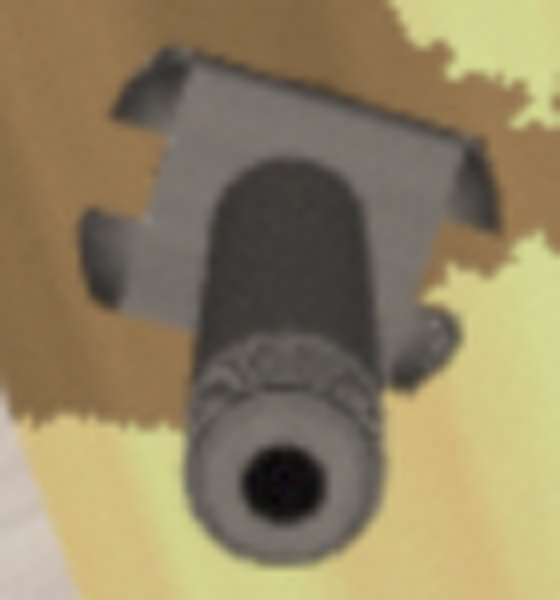

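play_rows([
  {"slide":[-1.8,-0.2,35],"turn":[0,0,0],"hand":60},
  {"slide":[0,0,35],"turn":[0,0,0],"hand":60},
  {"slide":[0,0,34],"turn":[0,0,0],"hand":60},
  {"slide":[0,0,25],"turn":[0,0,0],"hand":60},
  {"slide":[0,0,0],"turn":[0,0,0],"hand":60},
])

```text
clock: 2.8
eef_pos: [478.2, -272.7, 100.7]
tool_rot: [-3.138, 0.0, 1.047]
force: [0.4, -0.3, 0.4]
width: 60.0
```

Run:
```python
from h import *
p,d,c=load('w2')
f=lambda x,y:onplane(c,(x/8+220,y/8+135),74)[:2]
v=f(460,148)-f(195,58);print(np.degrees(np.arctan2(v[1],v[0])))
v=f(180,60)-f(125,300);print(np.degrees(np.arctan2(v[1],v[0])))
delta([479.8,-272.8,102],60)
```

```text
40.82838885547291
136.31496738163415
t 2.8 pos [ 478.2 -272.7  100.7] rot [-1.7977e+02  2.0000e-02  5.9970e+01] F [ 0.4 -0.3  0.4] T [ 0.02  0.02 -0.01] w 60.0
slide [ 0.7  1.5 -1.3]
turn [-0.23  0.02 -0.03]
```

play_rows([
  {"slide":[0.7,1.5,-1],"turn":[-0.2,0,0],"hand":40},
  {"slide":[0,0,0],"turn":[0,0,0],"hand":10},
  {"slide":[0,0,0],"turn":[0,0,0],"hand":10},
  {"slide":[0,0,0],"turn":[0,0,0],"hand":10},
  {"slide":[0,0,0],"turn":[0,0,0],"hand":10},
])

```text
clock: 3.42
eef_pos: [482.0, -274.0, 104.8]
tool_rot: [3.135, -0.0, 1.047]
force: [0.5, 0.3, 6.1]
width: 18.5
```

Run:
```python
from h import *
delta([479.8,-272.8,102],60)
```

```text
t 3.425 pos [ 482.  -274.   104.8] rot [ 1.7965e+02 -2.0000e-02  5.9990e+01] F [0.5 0.3 6.1] T [ 0.14  0.1  -0.04] w 18.5
slide [-0.  -2.5  2.8]
turn [ 0.35 -0.02 -0.01]
```

play_rows([
  {"slide":[0,0,-5],"turn":[0,0,0],"hand":10},
  {"slide":[0,0,-10],"turn":[0,0,0],"hand":10},
  {"slide":[0,0,-25],"turn":[0,0,0],"hand":10},
  {"slide":[0,0,-30],"turn":[0,0,0],"hand":10},
  {"slide":[0,0,-30],"turn":[0,0,0],"hand":10},
])

```text
clock: 4.05
eef_pos: [480.1, -273.3, 204.3]
tool_rot: [3.139, -0.0, 1.047]
force: [0.2, 0.3, -4.8]
width: 18.5
```

play_rows([
  {"slide":[0,0,0],"turn":[0,0,0],"hand":10},
  {"slide":[0,0,0],"turn":[0,0,0],"hand":10},
])

```text
clock: 4.3
eef_pos: [479.6, -273.2, 202.3]
tool_rot: [3.14, 0.0, 1.047]
force: [-0.2, 0.0, -5.6]
width: 18.7
```

Run:
```python
from h import *
delta([479.8,-272.8,202],60)
p,d,c=snap('wrist','w3')
p1,d,c=snap('scene','s3')
p2,d,c=snap('side','d3')
cv2.imwrite('pics/w3b.png',np.hstack([cv2.resize(p[:,100:420],(400,480)),cv2.resize(p1[80:272,90:250],(400,480))]))
cv2.imwrite('pics/d3b.png',cv2.resize(p2[60:200,230:380],None,fx=4,fy=4,interpolation=cv2.INTER_CUBIC))
```

```text
t 4.3 pos [ 479.6 -273.2  202.3] rot [1.7992e+02 2.0000e-02 5.9990e+01] F [-0.2  0.  -5.6] T [0.01 0.05 0.03] w 18.7
slide [ 0.5 -0.   0.3]
turn [ 0.08  0.02 -0.01]
```

View pics/w3b.png

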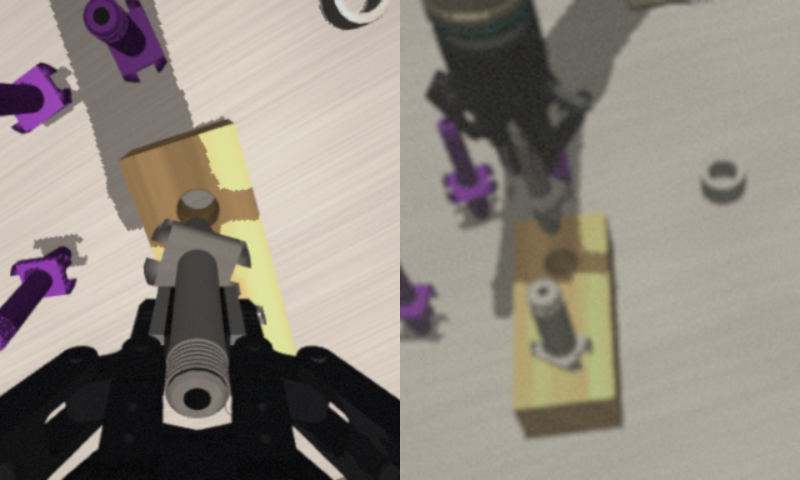

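View pics/d3b.png

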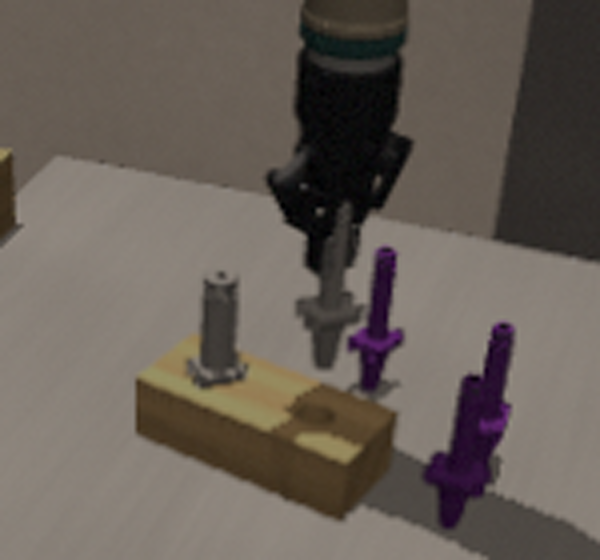

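Run:
```python
from h import *
p,d,c=load('w3')
cv2.imwrite('pics/c6.png',cv2.resize(p[165:345,205:315],None,fx=3.3,fy=3.3,interpolation=cv2.INTER_CUBIC))
cv2.imwrite('pics/c7.png',cv2.resize(p[165:240,205:315],None,fx=7,fy=7,interpolation=cv2.INTER_CUBIC))
```

```text
(no output)
```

View pics/c6.png

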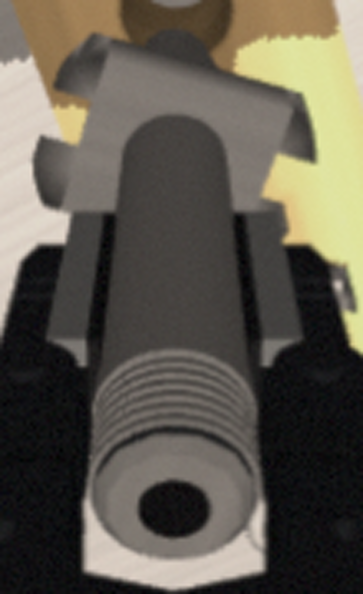

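View pics/c7.png

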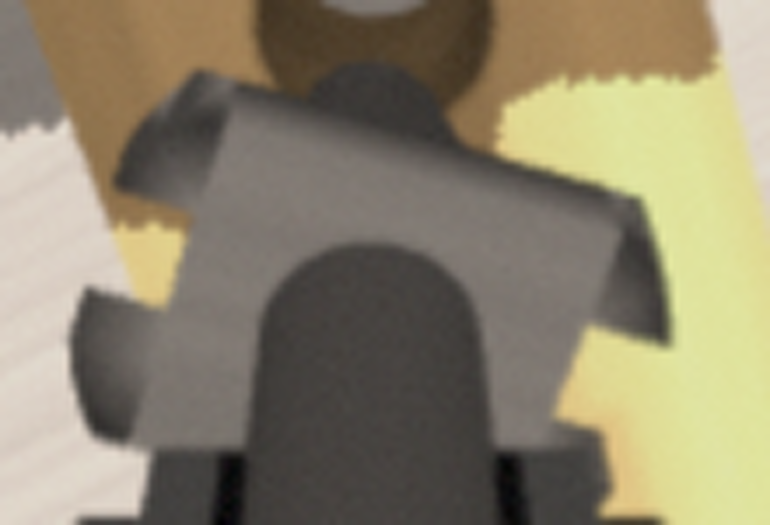

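Run:
```python
from h import *
p,d,c=load('w3')
T=np.array([479.6,-273.2,202.3]);yaw=60
Rt=Rot.from_euler('xyz',[179.92,.02,yaw],degrees=True).as_matrix()
f=lambda x,y,z:onplane(c,(x/7+205,y/7+165),z)
for h in (40,42.5,45):
    zt=T[2]-h+12
    A=f(238,88,zt);B=f(625,225,zt);C=f(137,442,zt)
    u=(B-A);w=(C-A);L=np.linalg.norm
    ctr=(B+C)/2
    top=onplane(c,(172/3.3+205,506/3.3+165),T[2]-h+100)
    tl=lambda X:(Rt.T@(X-T)).round(2)
    print(h,L(u),L(w),'ang',np.degrees(np.arctan2(u[1],u[0])),np.degrees(np.arctan2(w[1],w[0]))+90,'ctr tool',tl(ctr),'top tool',tl(top),ctr,top)
```

```text
40 35.45154546700748 34.83388009029617 ang 39.41329658025661 43.69923543411007 ctr tool [ 0.33 -4.6  27.99] top tool [ -0.56  -4.74 -60.01] [ 475.81074856 -270.64251267  174.3       ] [ 475.15234339 -271.25030759  262.3       ]
42.5 35.96950723552987 35.34281751173699 ang 39.4132965802566 43.69923543411005 ctr tool [ 0.34 -3.45 30.5 ] top tool [ -0.56  -2.38 -57.5 ] [ 476.81474517 -271.21148613  171.8       ] [ 477.19959392 -272.44000831  259.8       ]
45 36.487469004052315 35.85175493317776 ang 39.41329658025657 43.69923543411008 ctr tool [ 0.35 -2.3  33.  ] top tool [-5.7e-01 -1.0e-02 -5.5e+01] [ 477.81874179 -271.7804596   169.3       ] [ 479.24684444 -273.62970903  257.3       ]
```

play_rows([
  {"slide":[0,0,-10],"turn":[0,0,-10.3],"hand":10},
  {"slide":[0,0,-10],"turn":[0,0,-10.3],"hand":10},
  {"slide":[0,0,-8],"turn":[0,0,-10.3],"hand":10},
  {"slide":[0,0,0],"turn":[0,0,-10.3],"hand":10},
  {"slide":[0,0,0],"turn":[0,0,-10.3],"hand":10},
])

```text
clock: 5.08
eef_pos: [480.0, -273.3, 230.3]
tool_rot: [3.141, 0.001, 1.952]
force: [0.4, 0.7, -5.6]
width: 18.8
```

Run:
```python
from h import *
delta([527,85.2,232],111.5)
```

```text
t 5.075 pos [ 480.  -273.3  230.3] rot [1.7994e+02 7.0000e-02 1.1183e+02] F [ 0.4  0.7 -5.6] T [ 0.04 -0.   -0.  ] w 18.8
slide [315.4 177.   -1.9]
turn [0.06 0.07 0.33]
```

Slide 315, 177 over about 9 rows.

play_rows([
  {"slide":[30,17,0],"turn":[0,0,0],"hand":10},
  {"slide":[40,22.5,0],"turn":[0,0,0],"hand":10},
  {"slide":[40,22.5,0],"turn":[0,0,0],"hand":10},
  {"slide":[40,22.5,0],"turn":[0,0,0],"hand":10},
  {"slide":[40,22.5,0],"turn":[0,0,0],"hand":10},
])

```text
clock: 5.7
eef_pos: [510.1, -56.2, 230.1]
tool_rot: [3.141, 0.002, 1.946]
force: [0.9, 0.3, -4.8]
width: 18.5
```

play_rows([
  {"slide":[40,22.5,0],"turn":[0,0,0],"hand":10},
  {"slide":[30,17,0],"turn":[0,0,0],"hand":10},
  {"slide":[20,11,0],"turn":[0,0,0],"hand":10},
  {"slide":[0,0,0],"turn":[0,0,0],"hand":10},
  {"slide":[0,0,0],"turn":[0,0,0],"hand":10},
])

```text
clock: 6.32
eef_pos: [524.0, 43.6, 230.1]
tool_rot: [3.141, 0.003, 1.945]
force: [-0.0, -0.4, -4.9]
width: 18.6
```

Run:
```python
from h import *
delta([527,85.2,232],111.5)
for n in ['wrist','scene','side']:
    p,d,c=snap(n,n+'4')
p=load('wrist4')[0]; a=load('scene4')[0][40:232,220:380]; b=load('side4')[0][130:290,180:330]
cv2.imwrite('pics/m4.png',np.hstack([cv2.resize(a,(400,480),interpolation=cv2.INTER_CUBIC),cv2.resize(b,(400,480),interpolation=cv2.INTER_CUBIC)]))
cv2.imwrite('pics/w4b.png',cv2.resize(p,None,fx=1.5,fy=1.5,interpolation=cv2.INTER_CUBIC))
```

```text
t 6.325 pos [524.   43.6 230.1] rot [179.99   0.18 111.45] F [-0.  -0.4 -4.9] T [-0.05 -0.05 -0.  ] w 18.6
slide [37.6 18.  -2. ]
turn [ 0.01  0.18 -0.05]
```

View pics/m4.png

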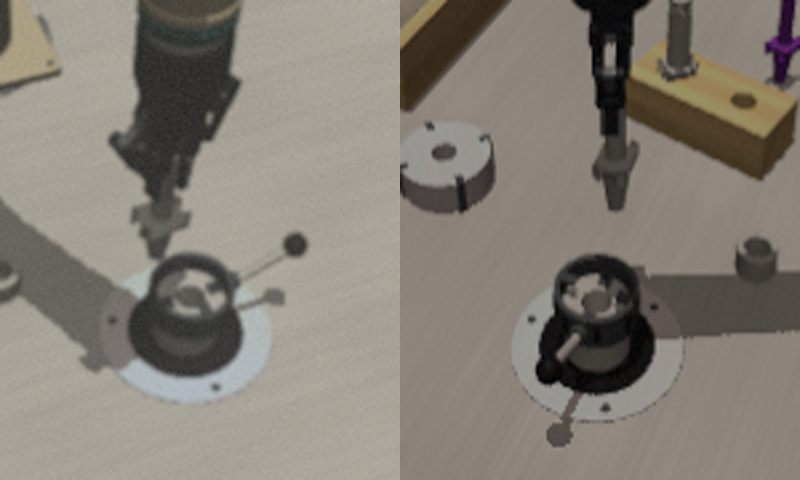

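View pics/w4b.png

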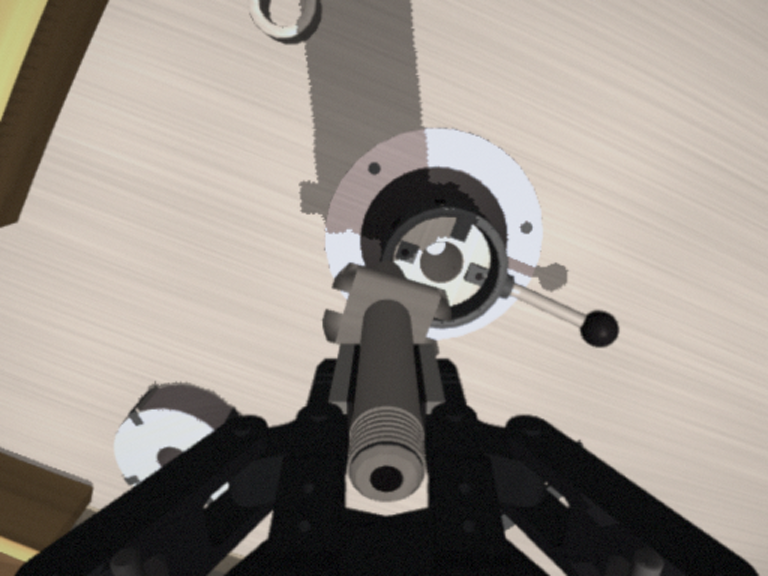

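Run:
```python
from h import *
p,d,c=load('wrist4')
cv2.imwrite('pics/c8.png',cv2.resize(p[130:240,205:345],None,fx=5.5,fy=5.5,interpolation=cv2.INTER_CUBIC))
```

```text
(no output)
```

View pics/c8.png

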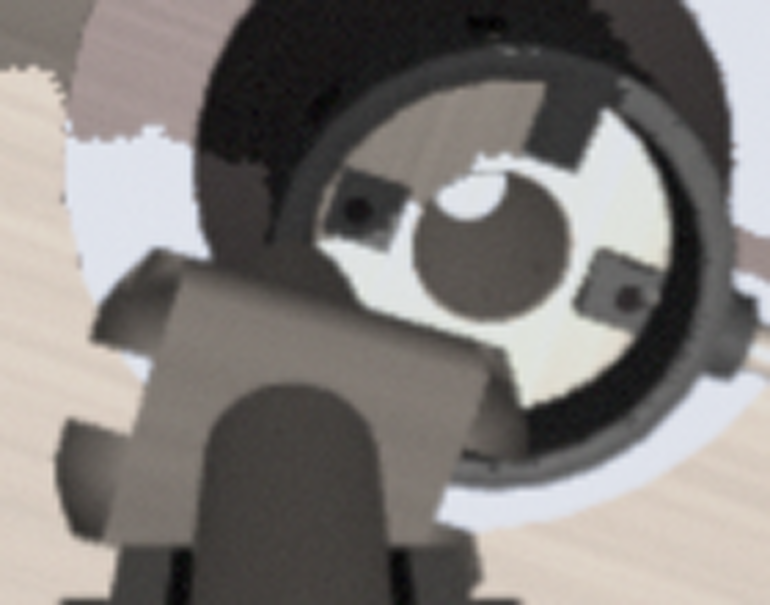

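Run:
```python
from h import *
p,d,c=load('wrist4')
T=np.array([524,43.6,230.1]);Rt=Rot.from_euler('xyz',[179.99,.18,111.45],degrees=True).as_matrix()
f=lambda x,y,z:onplane(c,(x/5.5+205,y/5.5+130),z)
an=lambda v:round(np.degrees(np.arctan2(v[1],v[0]))%180,2)
a=f(357,210,65);b=f(630,295,65);print('dogs',a,b,np.linalg.norm(a-b),an(a-b),'mid',(a+b)/2)
print('dog edges',an(f(665,265,65)-f(600,248,65)),an(f(405,183,65)-f(348,168,65)) , an(f(640,330,65)-f(580,310,65)))
print('hole',f(492,247,60))
ball=onplane(c,(600/1.5,328/1.5),90);print('ball',ball)
for h in (40,42.5):
    z=T[2]-h+12
    A=f(185,275,z);B=f(490,365,z);C=f(107,540,z)
    print(h,np.linalg.norm(B-A),np.linalg.norm(C-A),an(B-A),an(C-A)+90,'ctr',(B+C)/2,'tool',Rt.T@((B+C)/2-T))
    top=onplane(c,(386/1.5,477/1.5),T[2]-h+100);print(top,Rt.T@(top-T))
m=(a+b)/2;v=ball-m;print('handle',an(v))
```

```text
dogs [525.29012583  57.017803    65.        ] [521.70358735 113.19291879  65.        ] 56.2894918470538 93.65 mid [523.49685659  85.1053609   65.        ]
dog edges 96.5 96.35 92.41
hole [523.85435901  85.24604723  60.        ]
ball [519.55582633 200.76017644  90.        ]
40 34.88723933826993 33.352790735922895 94.1 94.73 ctr [518.94838138  41.58437304 202.1       ] tool [ 0.059268   -5.44370832 27.9990023 ]
[519.09948544  41.10683793 290.1       ] [ -0.71690596  -5.46234104 -59.99899813]
42.5 35.396574329333866 33.83972360002047 94.1 94.73 ctr [520.01346318  42.00616139 199.6       ] tool [ 0.07020715 -4.29859016 30.49918017]
[521.29510426  41.96019641 287.6       ] [ -0.71771357  -3.10716969 -57.49857216]
handle 91.95
```

play_rows([
  {"slide":[19,9,0],"turn":[0,0,0],"hand":10},
  {"slide":[19.4,9.2,0],"turn":[0,-0.1,0],"hand":10},
  {"slide":[0,0,30],"turn":[0,0,0],"hand":10},
  {"slide":[0,0,30],"turn":[0,0,0],"hand":10},
  {"slide":[0,0,0],"turn":[0,0,0],"hand":10},
])

```text
clock: 7.1
eef_pos: [525.8, 85.4, 169.0]
tool_rot: [-3.138, 0.004, 1.945]
force: [-0.6, 0.2, -5.1]
width: 18.5
```

Run:
```python
from h import *
delta([526.9,86,170],111.4)
for n in ['wrist','scene','side']:
    p,d,c=snap(n,n+'5')
p=load('wrist5')[0]; a=load('scene5')[0][70:214,250:370]; b=load('side5')[0][150:294,190:310]
cv2.imwrite('pics/m5.png',np.hstack([cv2.resize(a,(400,480),interpolation=cv2.INTER_CUBIC),cv2.resize(b,(400,480),interpolation=cv2.INTER_CUBIC)]))
cv2.imwrite('pics/w5b.png',cv2.resize(p[150:310,150:370],None,fx=3.6,fy=3.6,interpolation=cv2.INTER_CUBIC))
```

```text
t 7.1 pos [525.8  85.4 169. ] rot [-179.82    0.23  111.43] F [-0.6  0.2 -5.1] T [-0.03 -0.    0.  ] w 18.5
slide [ 0.1  1.2 -1. ]
turn [-0.18  0.23  0.03]
```

View pics/m5.png

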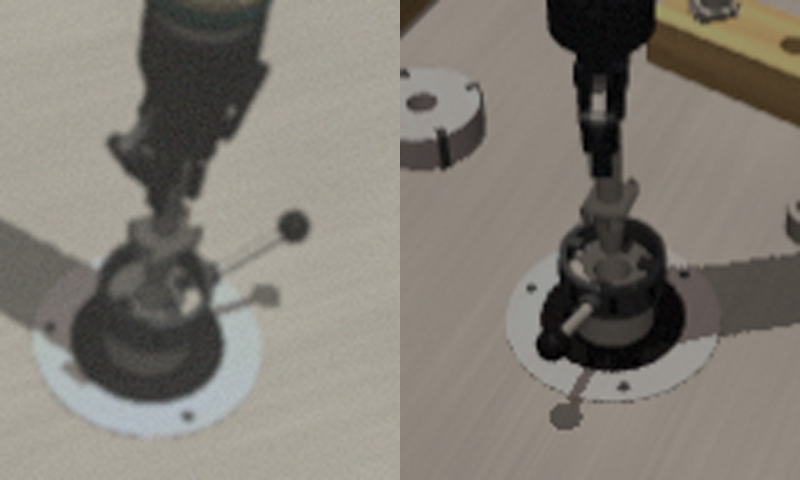

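View pics/w5b.png

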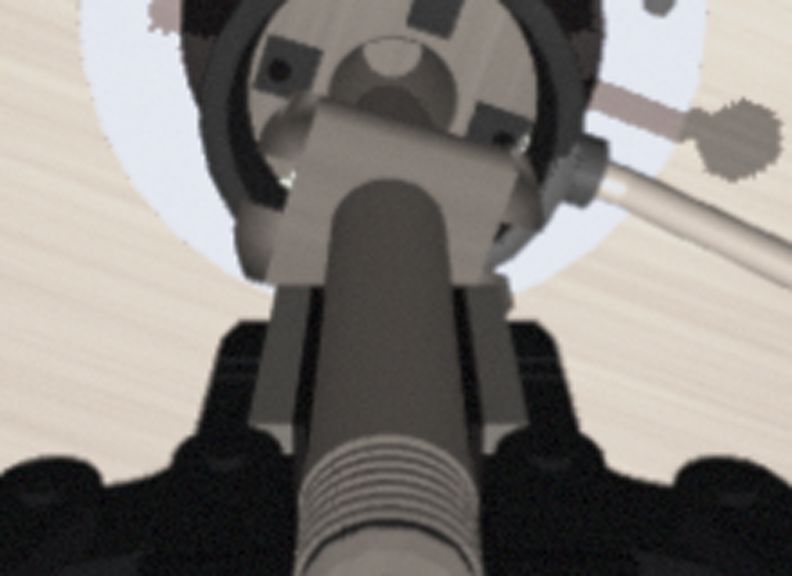

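play_rows([
  {"slide":[0,0.8,10],"turn":[-0.1,0.2,0],"hand":10},
  {"slide":[0,0,10],"turn":[0,0,0],"hand":10},
  {"slide":[0,0,5],"turn":[0,0,0],"hand":10},
  {"slide":[0,0,0],"turn":[0,0,0],"hand":10},
])

```text
clock: 7.75
eef_pos: [528.0, 87.2, 145.2]
tool_rot: [3.139, 0.001, 1.946]
force: [0.4, -0.9, -4.5]
width: 19.0
```

Run:
```python
from h import *
delta([526.9,86,125],111.4)
```

```text
t 7.75 pos [528.   87.2 145.2] rot [1.7984e+02 4.0000e-02 1.1151e+02] F [ 0.4 -0.9 -4.5] T [0.05 0.01 0.03] w 19.0
slide [-0.7 -1.5 20.2]
turn [0.16 0.04 0.11]
```

play_rows([
  {"slide":[-0.3,-0.7,5],"turn":[0,0,0],"hand":10},
  {"slide":[0,0,5],"turn":[0,0,0],"hand":10},
  {"slide":[0,0,5],"turn":[0,0,0],"hand":10},
  {"slide":[0,0,0],"turn":[0,0,0],"hand":10},
])

```text
clock: 8.25
eef_pos: [527.6, 86.6, 130.3]
tool_rot: [3.139, 0.001, 1.946]
force: [-0.6, 0.6, -5.9]
width: 18.5
```

Run:
```python
from h import *
delta([526.9,86,125],111.4)
for n in ['wrist','side']:
    p,d,c=snap(n,n+'6')
p=load('wrist6')[0]; b=load('side6')[0][150:294,190:310]
cv2.imwrite('pics/m6.png',np.hstack([cv2.resize(p[150:294,200:320],(400,480),interpolation=cv2.INTER_CUBIC),cv2.resize(b,(400,480),interpolation=cv2.INTER_CUBIC)]))
```

```text
t 8.25 pos [527.6  86.6 130.3] rot [1.7983e+02 5.0000e-02 1.1150e+02] F [-0.6  0.6 -5.9] T [ 0.03  0.04 -0.06] w 18.5
slide [-0.3 -0.9  5.3]
turn [0.17 0.05 0.1 ]
```

View pics/m6.png

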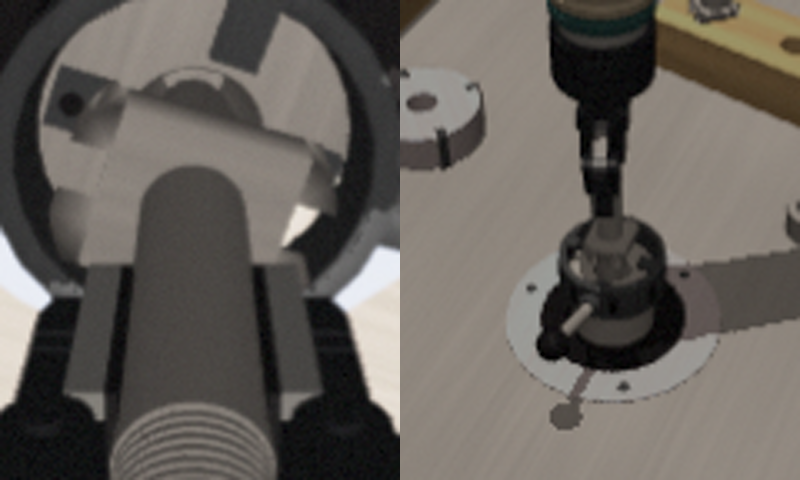

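play_rows([
  {"slide":[-0.2,-0.6,4],"turn":[0.1,0,0],"hand":10},
  {"slide":[0,0,4],"turn":[0,0,0],"hand":10},
  {"slide":[0,0,3],"turn":[0,0,0],"hand":10},
  {"slide":[0,0,0],"turn":[0,0,0],"hand":10},
])

```text
clock: 8.85
eef_pos: [527.3, 86.2, 119.5]
tool_rot: [3.14, 0.001, 1.946]
force: [-0.1, 0.9, -5.1]
width: 18.7
```

Run:
```python
from h import *
delta([526.9,86,105],111.4)
```

```text
t 8.85 pos [527.3  86.2 119.5] rot [1.7991e+02 5.0000e-02 1.1150e+02] F [-0.1  0.9 -5.1] T [-0.04  0.   -0.01] w 18.7
slide [-0.1 -0.5 14.5]
turn [0.09 0.05 0.1 ]
```

play_rows([
  {"slide":[-0.1,-0.3,2],"turn":[0,0,0],"hand":10},
  {"slide":[0,0,2],"turn":[0,0,0],"hand":10},
  {"slide":[0,0,1],"turn":[0,0,0],"hand":10},
  {"slide":[0,0,0],"turn":[0,0,0],"hand":10},
])

```text
clock: 9.35
eef_pos: [527.2, 86.0, 114.7]
tool_rot: [3.14, 0.001, 1.946]
force: [0.5, -0.5, -4.7]
width: 18.5
```

Run:
```python
from h import *
delta([526.9,86,105],111.4)
for n in ['wrist','side']:
    p,d,c=snap(n,n+'7')
p=load('wrist7')[0]; b=load('side7')[0][150:294,190:310]
cv2.imwrite('pics/m7.png',np.hstack([cv2.resize(p[150:294,200:320],(400,480),interpolation=cv2.INTER_CUBIC),cv2.resize(b,(400,480),interpolation=cv2.INTER_CUBIC)]))
```

```text
t 9.35 pos [527.2  86.  114.7] rot [1.7988e+02 5.0000e-02 1.1150e+02] F [ 0.5 -0.5 -4.7] T [ 0.02 -0.02 -0.02] w 18.5
slide [ 0.1 -0.3  9.7]
turn [0.12 0.05 0.1 ]
```

View pics/m7.png

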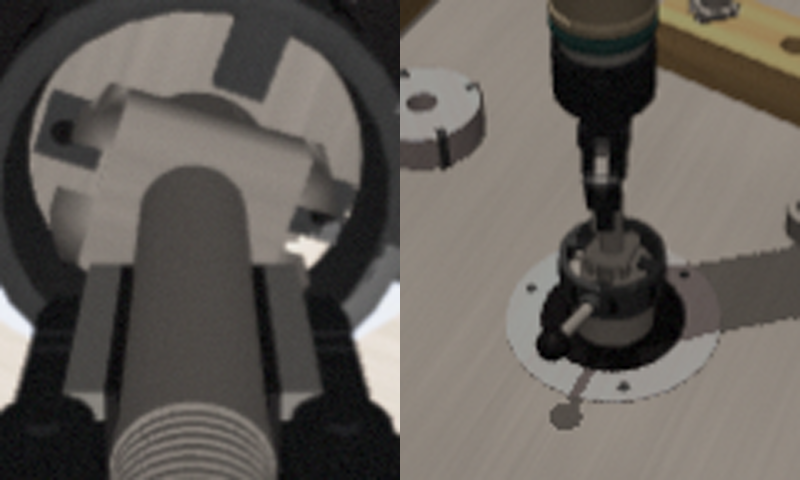

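play_rows([
  {"slide":[0,0,1.5],"turn":[0,0,0],"hand":10},
  {"slide":[0,0,1.5],"turn":[0,0,0],"hand":10},
  {"slide":[0,0,0],"turn":[0,0,0],"hand":10},
])

```text
clock: 9.82
eef_pos: [527.1, 86.1, 111.7]
tool_rot: [3.14, 0.001, 1.946]
force: [-0.2, -0.4, -5.2]
width: 18.6
```

Run:
```python
from h import *
delta([526.9,86,105],111.4)
```

```text
t 9.825 pos [527.1  86.1 111.7] rot [1.7989e+02 5.0000e-02 1.1150e+02] F [-0.2 -0.4 -5.2] T [-0.01 -0.01  0.02] w 18.6
slide [ 0.  -0.3  6.7]
turn [0.11 0.05 0.1 ]
```

play_rows([
  {"slide":[0,0,1.5],"turn":[0,0,0],"hand":10},
  {"slide":[0,0,0],"turn":[0,0,0],"hand":10},
])

```text
clock: 10.07
eef_pos: [527.2, 86.1, 110.2]
tool_rot: [3.14, 0.001, 1.946]
force: [-0.1, 0.2, -4.4]
width: 18.7
```

Run:
```python
from h import *
delta([526.9,86,105],111.4)
```

```text
t 10.075 pos [527.2  86.1 110.2] rot [1.7989e+02 5.0000e-02 1.1150e+02] F [-0.1  0.2 -4.4] T [-0.05 -0.05 -0.  ] w 18.7
slide [ 0.1 -0.3  5.2]
turn [0.11 0.05 0.1 ]
```

play_rows([
  {"slide":[0,0,1],"turn":[0,0,0],"hand":10},
  {"slide":[0,0,0],"turn":[0,0,0],"hand":10},
])

```text
clock: 10.32
eef_pos: [527.2, 86.0, 109.3]
tool_rot: [3.14, 0.001, 1.946]
force: [-0.5, -0.0, -6.2]
width: 18.6
```

play_rows([
  {"slide":[0,0,1],"turn":[0,0,0],"hand":10},
  {"slide":[0,0,0],"turn":[0,0,0],"hand":10},
])

```text
clock: 10.58
eef_pos: [527.2, 86.1, 108.3]
tool_rot: [3.139, 0.001, 1.946]
force: [-0.5, -0.3, -4.9]
width: 18.6
```

play_rows([
  {"slide":[0,0,1],"turn":[0,0,0],"hand":10},
  {"slide":[0,0,0],"turn":[0,0,0],"hand":10},
])

```text
clock: 10.82
eef_pos: [527.2, 86.1, 107.2]
tool_rot: [3.14, 0.001, 1.946]
force: [-0.4, -0.3, -5.5]
width: 18.6
```

play_rows([
  {"slide":[0,0,1],"turn":[0,0,0],"hand":10},
  {"slide":[0,0,0],"turn":[0,0,0],"hand":10},
])

```text
clock: 11.08
eef_pos: [527.2, 86.1, 106.2]
tool_rot: [3.14, 0.001, 1.946]
force: [0.1, -0.3, -5.2]
width: 18.2
```

play_rows([
  {"slide":[0,0,1],"turn":[0,0,0],"hand":10},
  {"slide":[0,0,0],"turn":[0,0,0],"hand":10},
])

```text
clock: 11.32
eef_pos: [527.2, 86.1, 105.2]
tool_rot: [3.14, 0.001, 1.946]
force: [0.0, 0.2, -5.3]
width: 18.8
```

Run:
```python
from h import *
delta([526.9,86,105],111.4)
for n in ['wrist','side']:
    p,d,c=snap(n,n+'8')
p=load('wrist8')[0]; b=load('side8')[0][190:274,215:285]
cv2.imwrite('pics/m8.png',np.hstack([cv2.resize(p[150:294,200:320],(400,480),interpolation=cv2.INTER_CUBIC),cv2.resize(b,(400,480),interpolation=cv2.INTER_CUBIC)]))
```

```text
t 11.325 pos [527.2  86.1 105.2] rot [1.7989e+02 5.0000e-02 1.1150e+02] F [ 0.   0.2 -5.3] T [ 0.02  0.05 -0.01] w 18.8
slide [ 0.  -0.3  0.2]
turn [0.11 0.05 0.1 ]
```

View pics/m8.png

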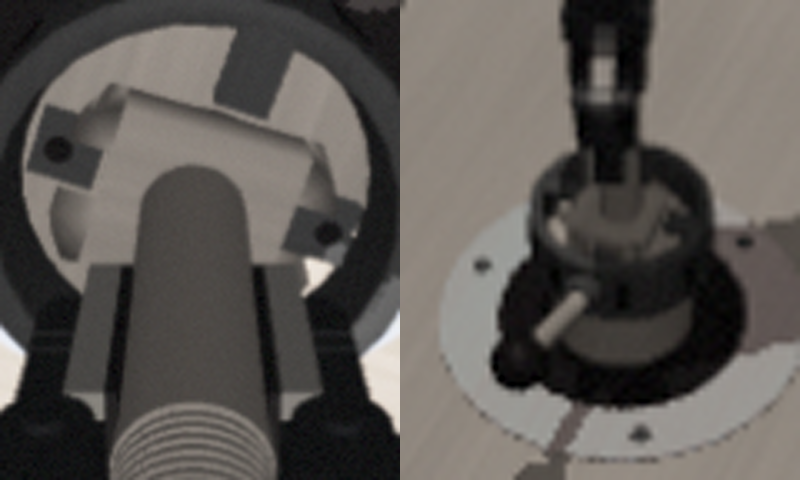

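play_rows([
  {"slide":[0,0,1],"turn":[0,0,0],"hand":10},
  {"slide":[0,0,0],"turn":[0,0,0],"hand":10},
])

```text
clock: 11.68
eef_pos: [527.2, 86.2, 104.2]
tool_rot: [3.14, 0.001, 1.946]
force: [-0.5, -0.3, -4.9]
width: 18.2
```

play_rows([
  {"slide":[0,0,1],"turn":[0,0,0],"hand":10},
  {"slide":[0,0,0],"turn":[0,0,0],"hand":10},
])

```text
clock: 11.92
eef_pos: [527.1, 86.3, 103.2]
tool_rot: [3.14, 0.001, 1.946]
force: [-0.2, 0.4, -5.1]
width: 18.6
```

play_rows([
  {"slide":[0,0,1],"turn":[0,0,0],"hand":10},
  {"slide":[0,0,0],"turn":[0,0,0],"hand":10},
])

```text
clock: 12.18
eef_pos: [527.2, 86.3, 102.9]
tool_rot: [3.139, 0.001, 1.946]
force: [-2.3, 1.0, 3.3]
width: 18.5
```

Run:
```python
from h import *
delta([526.9,86,102],111.4)
for n in ['wrist','side','scene']:
    p,d,c=snap(n,n+'9')
p=load('wrist9')[0]; b=load('side9')[0][190:274,215:285]
cv2.imwrite('pics/m9.png',np.hstack([cv2.resize(p[150:294,200:320],(400,480),interpolation=cv2.INTER_CUBIC),cv2.resize(b,(400,480),interpolation=cv2.INTER_CUBIC)]))
```

```text
t 12.175 pos [527.2  86.3 102.9] rot [1.7987e+02 6.0000e-02 1.1151e+02] F [-2.3  1.   3.3] T [ 0.2   0.76 -0.03] w 18.5
slide [-0.2 -0.4  0.9]
turn [0.13 0.06 0.11]
```

View pics/m9.png

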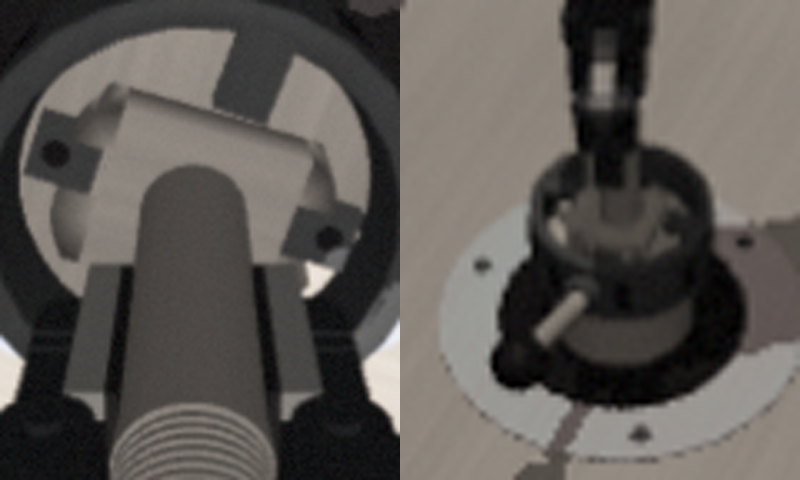

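Run:
```python
from h import *
for t in ['wrist8','wrist9']:
    p,d,c=load(t)
    def z(x,y):
        u,v=x/3.3333+200,y/3.3333+150
        uu,vv=int(round(u)),int(round(v))
        dd=np.median(d[vv-1:vv+2,uu-1:uu+2]); return atdepth(c,(u,v),dd).round(1)
    for n,x,y in [('flange',120,180),('flangeT',220,140),('fl r',280,190),('dogL',55,150),('dogR',328,235),('lug',255,75),('face',180,70),('face2',330,110),('ring',10,40)]:
        print(t,n,z(x,y))
```

```text
wrist8 flange [522.9  69.5  74.7]
wrist8 flangeT [508.7  83.7  75. ]
wrist8 fl r [513.7  97.7  75.3]
wrist8 dogL [525.6  56.4  65.4]
wrist8 dogR [522.8 112.9  65.7]
wrist8 lug [493.6  84.   80. ]
wrist8 face [503.   73.5  60.9]
wrist8 face2 [500.  103.9  60.2]
wrist8 ring [527.5  36.8   4. ]
wrist9 flange [522.8  69.6  72.6]
wrist9 flangeT [508.6  83.9  72.7]
wrist9 fl r [513.7  97.9  72.9]
wrist9 dogL [524.4  56.5  65.8]
wrist9 dogR [521.9 112.4  65.5]
wrist9 lug [493.   83.8  79.8]
wrist9 face [502.5  73.5  60. ]
wrist9 face2 [499.3 103.4  60.5]
wrist9 ring [526.9  37.2   3.6]
```

play_rows([
  {"slide":[0,0,0.6],"turn":[0,0,0],"hand":10},
  {"slide":[0,0,0],"turn":[0,0,0],"hand":10},
])

```text
clock: 12.58
eef_pos: [527.2, 86.3, 102.8]
tool_rot: [3.139, 0.001, 1.946]
force: [-5.4, 0.3, 11.8]
width: 18.6
```

```bash
cat >> h.py <<'E'
def zs(t):
    p,d,c=load(t)
    for n,x,y in [('flange',120,180),('flangeT',220,140),('fl r',280,190),('dogL',55,150),('dogR',328,235),('lug',255,75),('face',180,70),('face2',330,110)]:
        u,v=x/3.3333+200,y/3.3333+150
        uu,vv=int(round(u)),int(round(v))
        dd=np.median(d[vv-1:vv+2,uu-1:uu+2]); print(t,n,atdepth(c,(u,v),dd).round(1))
E
python3 - <<'E'
from h import *
delta([526.9,86,102],111.4)
snap('wrist','wrist10');zs('wrist10')
E
```

```text
t 12.575 pos [527.2  86.3 102.8] rot [1.7986e+02 8.0000e-02 1.1151e+02] F [-5.4  0.3 11.8] T [ 0.18  1.34 -0.07] w 18.6
slide [-0.2 -0.4  0.8]
turn [0.14 0.08 0.11]
wrist10 flange [522.9  69.6  72.4]
wrist10 flangeT [508.7  83.9  72.5]
wrist10 fl r [513.8  97.9  72.7]
wrist10 dogL [524.3  56.5  66.1]
wrist10 dogR [522.  112.4  65.4]
wrist10 lug [492.9  83.8  80. ]
wrist10 face [502.5  73.5  60.4]
wrist10 face2 [499.3 103.4  60.5]
```

play_rows([
  {"slide":[0,0,-0.5],"turn":[0,0,0],"hand":24},
  {"slide":[0,0,0],"turn":[0,0,0],"hand":30},
  {"slide":[0,0,0],"turn":[0,0,0],"hand":40},
  {"slide":[0,0,0],"turn":[0,0,0],"hand":40},
])

```text
clock: 13.12
eef_pos: [527.5, 86.0, 102.1]
tool_rot: [3.139, 0.001, 1.946]
force: [-0.6, 0.0, -0.4]
width: 40.1
```

Run:
```python
from h import *
delta([526.9,86,202],111.4)
for n in ['wrist','side','scene']:
    p,d,c=snap(n,n+'11')
zs('wrist11')
p=load('wrist11')[0]; b=load('side11')[0][190:274,215:285]
cv2.imwrite('pics/m11.png',np.hstack([cv2.resize(p[150:294,200:320],(400,480),interpolation=cv2.INTER_CUBIC),cv2.resize(b,(400,480),interpolation=cv2.INTER_CUBIC)]))
```

```text
t 13.125 pos [527.5  86.  102.1] rot [1.7986e+02 6.0000e-02 1.1149e+02] F [-0.6  0.  -0.4] T [0.02 0.02 0.  ] w 40.1
slide [  0.1  -0.3 -99.9]
turn [0.14 0.06 0.09]
wrist11 flange [522.8  69.3  72.6]
wrist11 flangeT [508.8  83.5  72.5]
wrist11 fl r [513.7  97.5  72.9]
wrist11 dogL [524.4  56.2  65.8]
wrist11 dogR [521.8 111.8  65.7]
wrist11 lug [493.   83.4  79.9]
wrist11 face [502.5  73.1  60.4]
wrist11 face2 [499.3 102.8  60.9]
```

View pics/m11.png

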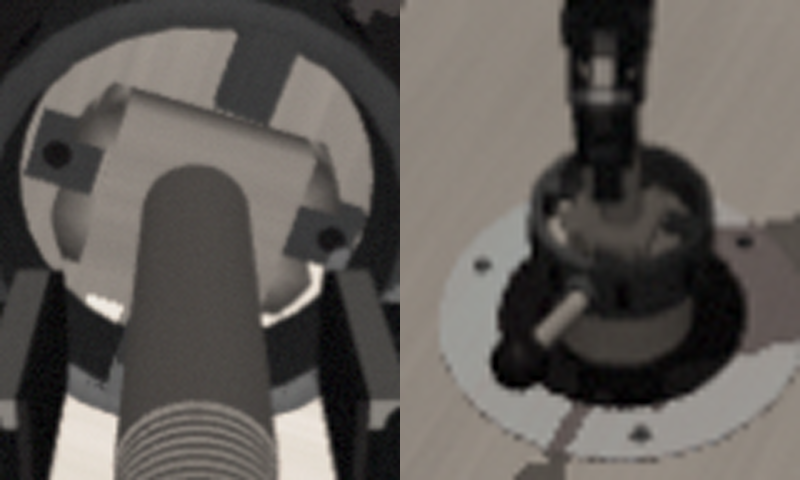

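play_rows([
  {"slide":[0,0,-8],"turn":[0,0,0],"hand":50},
  {"slide":[0,0,-25],"turn":[0,0,0],"hand":50},
  {"slide":[0,0,-35],"turn":[0,0,0],"hand":50},
  {"slide":[0,0,-30],"turn":[0,0,0],"hand":50},
  {"slide":[0,0,0],"turn":[0,0,10],"hand":50},
])

```text
clock: 13.9
eef_pos: [528.7, 86.7, 203.2]
tool_rot: [3.134, -0.0, 1.767]
force: [-0.2, 0.1, -0.3]
width: 50.2
```

play_rows([
  {"slide":[0,0,0],"turn":[0,0,10],"hand":50},
  {"slide":[0,0,0],"turn":[0,0,10],"hand":50},
  {"slide":[0,0,0],"turn":[0,0,10],"hand":50},
  {"slide":[0,0,0],"turn":[0,0,10],"hand":50},
  {"slide":[0,0,0],"turn":[0,0,10],"hand":50},
])

```text
clock: 14.52
eef_pos: [527.0, 86.3, 200.8]
tool_rot: [3.14, -0.002, 0.893]
force: [0.1, -0.6, 0.1]
width: 50.1
```

play_rows([
  {"slide":[0,0,0],"turn":[0,0,10],"hand":50},
  {"slide":[0,0,0],"turn":[0,0,10],"hand":50},
  {"slide":[0,0,0],"turn":[0,0,10],"hand":50},
  {"slide":[0,0,0],"turn":[0,0,10],"hand":50},
  {"slide":[0,0,0],"turn":[0,0,9],"hand":50},
])

```text
clock: 15.15
eef_pos: [527.0, 86.4, 200.8]
tool_rot: [-3.141, -0.003, 0.039]
force: [0.4, -0.4, 0.1]
width: 49.6
```

Run:
```python
from h import *
delta([519.7,200.6,200],2)
for n in ['wrist','side','scene']:
    p,d,c=snap(n,n+'12')
p=load('wrist12')[0]
cv2.imwrite('pics/w12.png',cv2.resize(p,None,fx=1.5,fy=1.5,interpolation=cv2.INTER_CUBIC))
a=load('scene12')[0][70:214,250:370]; b=load('side12')[0][150:294,190:310]
cv2.imwrite('pics/m12.png',np.hstack([cv2.resize(a,(400,480),interpolation=cv2.INTER_CUBIC),cv2.resize(b,(400,480),interpolation=cv2.INTER_CUBIC)]))
```

```text
t 15.15 pos [527.   86.4 200.8] rot [-1.7997e+02 -1.6000e-01  2.2200e+00] F [ 0.4 -0.4  0.1] T [0.03 0.02 0.03] w 49.6
slide [  -2.9 -114.4    0.8]
turn [-0.03 -0.16  0.22]
```

View pics/w12.png

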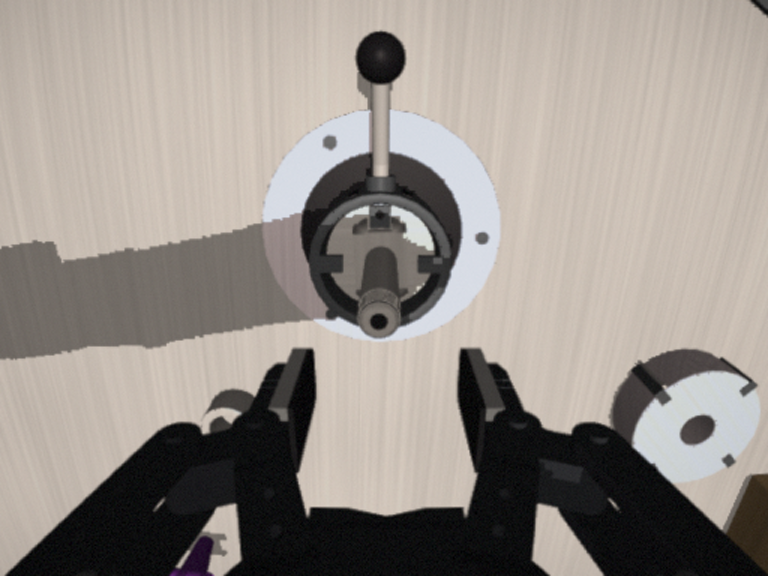

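View pics/m12.png

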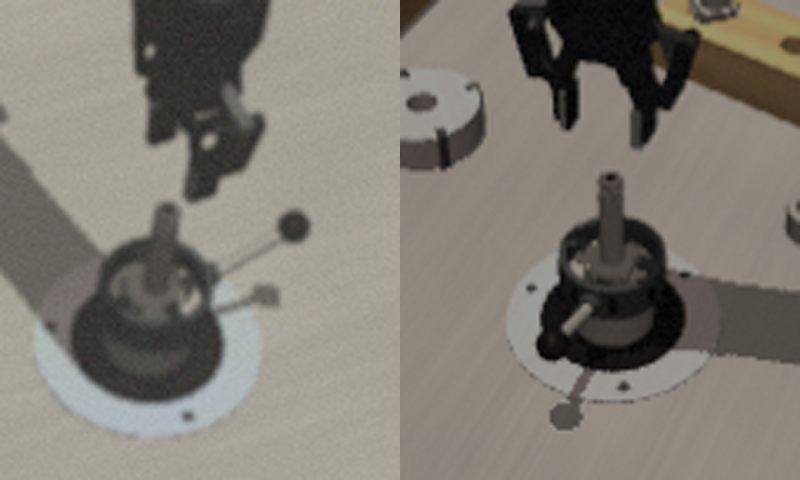

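Run:
```python
from h import *
p,d,c=load('wrist12')
print(onplane(c,(379/1.5,321/1.5),160),onplane(c,(380.5/1.5,57/1.5),90), onplane(c,(379/1.5,216/1.5),65))
for u,v in [(375,232),(412,264),(345,270)]:
    u/=1.5;v/=1.5; print(atdepth(c,(u,v),np.median(d[int(v)-1:int(v)+2,int(u)-1:int(u)+2])))
delta([521,201.5,80])
```

```text
[524.1780809   84.09388064 160.        ] [520.13805059 199.79399797  90.        ] [522.05472152 111.2481469   65.        ]
[519.90765332 101.27213293  66.20612464]
[544.58041021  79.39455655  60.51562957]
[500.9924654   73.68315973  60.68908522]
t 15.3 pos [527.   86.5 200.6] rot [-1.80e+02 -1.60e-01  2.68e+00] F [ 0.6  0.4 -0.1] T [-0.   -0.04 -0.01] w 49.7
slide [  -1.  -115.2  120.6]
```

play_rows([
  {"slide":[-0.5,-38,0],"turn":[0,0,0],"hand":50},
  {"slide":[-0.5,-38,0],"turn":[0,0,0],"hand":50},
  {"slide":[-0.5,-38,0],"turn":[0,0,0],"hand":50},
  {"slide":[0,0,30],"turn":[0,0,0],"hand":50},
  {"slide":[0,0,0],"turn":[0,0,0],"hand":50},
])

```text
clock: 15.92
eef_pos: [518.9, 199.6, 168.7]
tool_rot: [3.14, 0.002, 0.047]
force: [-0.1, -0.8, -0.1]
width: 50.0
```

Run:
```python
from h import *
delta([520.1,200,82],2)
```

```text
t 15.925 pos [518.9 199.6 168.7] rot [1.7991e+02 1.1000e-01 2.6800e+00] F [-0.1 -0.8 -0.1] T [-0.04 -0.05 -0.03] w 50.0
slide [ 1.4 -0.4 86.7]
turn [0.09 0.11 0.68]
```

play_rows([
  {"slide":[1.4,0,30],"turn":[0,0,0.7],"hand":50},
  {"slide":[0,0,25],"turn":[0,0,0],"hand":50},
  {"slide":[0,0,20],"turn":[0,0,0],"hand":50},
  {"slide":[0,0,12],"turn":[0,0,0],"hand":50},
  {"slide":[0,0,0],"turn":[0,0,0],"hand":50},
])

```text
clock: 16.55
eef_pos: [522.3, 199.4, 83.2]
tool_rot: [3.141, -0.002, 0.031]
force: [-1.2, 1.2, 0.5]
width: 49.9
```

Run:
```python
from h import *
delta([520.1,200,82],2)
p,d,c=snap('wrist','w13'); a,_,_=snap('scene','s13'); b,_,_=snap('side','d13')
cv2.imwrite('pics/m13.png',np.hstack([cv2.resize(p,(500,375)),cv2.resize(b[170:300,180:330],(300,375))]))
```

```text
t 16.55 pos [522.3 199.4  83.2] rot [ 1.7998e+02 -1.0000e-01  1.7900e+00] F [-1.2  1.2  0.5] T [-0.06 -0.   -0.05] w 49.9
slide [-2.2 -0.6  1.2]
turn [ 0.02 -0.1  -0.21]
```

View pics/m13.png

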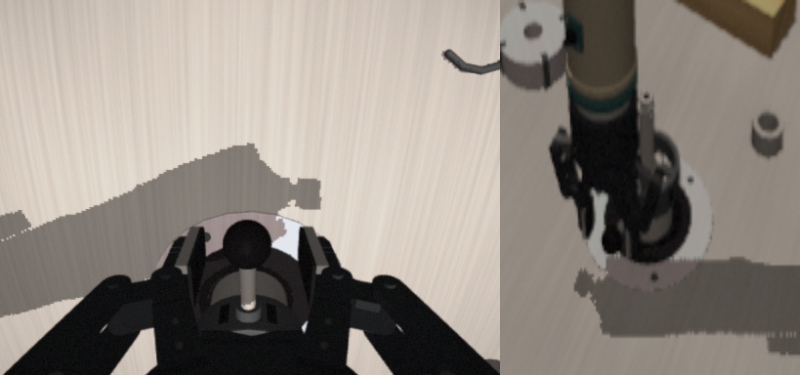

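play_rows([
  {"slide":[-1.8,0,0],"turn":[0,0,0],"hand":36},
  {"slide":[0,0,0],"turn":[0,0,0],"hand":36},
  {"slide":[5,0.1,0],"turn":[0,0,2],"hand":36},
  {"slide":[8,0.3,0],"turn":[0,0,4],"hand":36},
])

```text
clock: 17.2
eef_pos: [531.5, 199.5, 83.1]
tool_rot: [3.141, 0.002, -0.076]
force: [-4.9, -0.0, 2.6]
width: 35.8
```

```bash
cat >> h.py <<'E'
def arc():
    s=read_state();v=s['eef_pos'][:2]-[523.9,84.4]
    print('t',s['clock'],'r',np.linalg.norm(v).round(1),'ang',np.degrees(np.arctan2(v[1],v[0])).round(2),'yaw+90',(np.degrees(s['tool_rot'][2])+90).round(2),'z',s['eef_pos'][2].round(1),'F',s['force'].round(1),'T',s['torque'].round(2))
E
python3 - <<'E'
from h import *
arc()
_,_,c=load('scene0')
for uv in [(397,190),(412,205),(412,255),(283,278)]: print(onplane(c,uv,5))
E
```

```text
t 17.2 r 115.4 ang 86.24 yaw+90 85.64 z 83.1 F [-4.9 -0.   2.6] T [-0.05  1.06  0.07]
[670.66325935 310.31369253   5.        ]
[723.19690279 321.44166161   5.        ]
[841.81412749 245.76340191   5.        ]
[789.992506   -59.87452552   5.        ]
```

play_rows([
  {"slide":[10.1,0.45,0],"turn":[0,0,5],"hand":36},
  {"slide":[10.1,0.45,0],"turn":[0,0,5],"hand":36},
  {"slide":[10.1,0.45,0],"turn":[0,0,5],"hand":36},
  {"slide":[10.1,0.45,0],"turn":[0,0,5],"hand":36},
  {"slide":[10.1,0.45,0],"turn":[0,0,5],"hand":36},
])

```text
clock: 17.82
eef_pos: [579.4, 185.6, 83.0]
tool_rot: [3.14, 0.002, -0.513]
force: [-4.8, 1.1, 2.0]
width: 36.5
```

Run:
```python
from h import *
arc()
p,d,c=snap('wrist','w14'); b,_,_=snap('side','d14')
cv2.imwrite('pics/m14.png',np.hstack([cv2.resize(p,(500,375)),cv2.resize(b[170:300,180:330],(300,375))]))
```

```text
t 17.825 r 115.4 ang 61.25 yaw+90 60.62 z 83.0 F [-4.8  1.1  2. ] T [0.17 1.08 0.02]
```

View pics/m14.png

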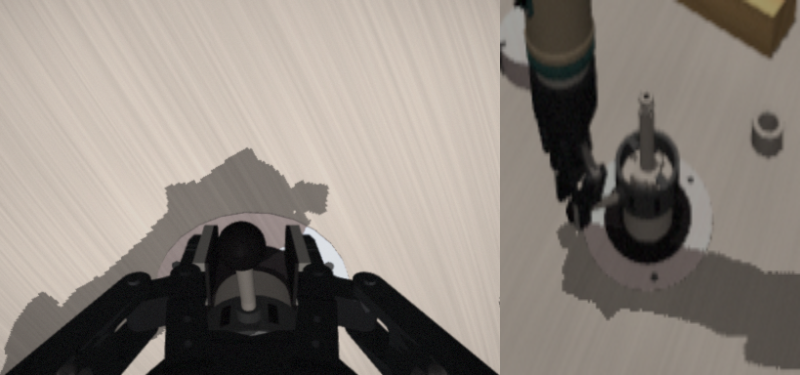

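Going as planned; the handle follows. 30° left, slower near the stop.

play_rows([
  {"slide":[10.1,0.45,0],"turn":[0,0,5],"hand":36},
  {"slide":[10.1,0.45,0],"turn":[0,0,5],"hand":36},
  {"slide":[10.1,0.45,0],"turn":[0,0,5],"hand":36},
  {"slide":[10.1,0.45,0],"turn":[0,0,5],"hand":36},
  {"slide":[4,0.1,0],"turn":[0,0,2],"hand":36},
])

```text
clock: 18.55
eef_pos: [613.9, 157.2, 83.0]
tool_rot: [3.141, 0.001, -0.893]
force: [-5.3, 2.2, 0.6]
width: 36.3
```

play_rows([
  {"slide":[4,0.1,0],"turn":[0,0,2],"hand":36},
  {"slide":[0,0,0],"turn":[0,0,0],"hand":36},
])

```text
clock: 18.8
eef_pos: [617.1, 153.5, 83.1]
tool_rot: [-3.141, -0.001, -0.928]
force: [-3.5, 0.6, 0.1]
width: 35.9
```

Run:
```python
from h import *
arc()
```

```text
t 18.8 r 116.0 ang 36.54 yaw+90 36.83 z 83.1 F [-3.5  0.6  0.1] T [0.24 0.75 0.07]
```

play_rows([
  {"slide":[4,0.1,0],"turn":[0,0,2],"hand":36},
  {"slide":[4,0.1,0],"turn":[0,0,2],"hand":36},
  {"slide":[0,0,0],"turn":[0,0,0],"hand":36},
])

```text
clock: 19.18
eef_pos: [622.5, 146.6, 83.3]
tool_rot: [-3.139, -0.002, -0.999]
force: [-2.3, 1.8, -2.2]
width: 36.2
```

play_rows([
  {"slide":[3,0.1,0],"turn":[0,0,1.5],"hand":36},
  {"slide":[0,0,0],"turn":[0,0,0],"hand":36},
])

```text
clock: 19.42
eef_pos: [624.1, 144.3, 83.4]
tool_rot: [-3.139, -0.002, -1.025]
force: [-2.7, 1.7, -2.0]
width: 35.6
```

play_rows([
  {"slide":[2,0.1,0],"turn":[0,0,1],"hand":36},
  {"slide":[0,0,0],"turn":[0,0,0],"hand":36},
])

```text
clock: 19.68
eef_pos: [625.0, 142.6, 83.5]
tool_rot: [-3.139, -0.001, -1.042]
force: [-3.2, 3.4, -2.8]
width: 35.9
```

Run:
```python
from h import *
arc()
```

```text
t 19.675 r 116.7 ang 29.94 yaw+90 30.28 z 83.5 F [-3.2  3.4 -2.8] T [0.61 0.51 0.04]
```

play_rows([
  {"slide":[2.5,0.4,0],"turn":[0,0,1],"hand":36},
  {"slide":[0,0,0],"turn":[0,0,0],"hand":36},
])

```text
clock: 19.92
eef_pos: [626.3, 140.3, 83.6]
tool_rot: [-3.138, -0.002, -1.06]
force: [-1.2, 4.0, -3.7]
width: 35.9
```

play_rows([
  {"slide":[2.5,0.4,0],"turn":[0,0,1],"hand":36},
  {"slide":[0,0,0],"turn":[0,0,0],"hand":36},
])

```text
clock: 20.18
eef_pos: [626.1, 139.9, 83.5]
tool_rot: [-3.139, 0.001, -1.076]
force: [-2.5, 6.9, -1.8]
width: 35.8
```

Run:
```python
from h import *
arc()
p,d,c=snap('wrist','w15'); b,_,_=snap('side','d15');a,_,_=snap('scene','s15')
cv2.imwrite('pics/m15.png',np.hstack([cv2.resize(p,(500,375)),cv2.resize(a[80:210,240:390],(300,375))]))
```

```text
t 20.175 r 116.3 ang 28.49 yaw+90 28.33 z 83.5 F [-2.5  6.9 -1.8] T [1.45 0.6  0.02]
```

View pics/m15.png

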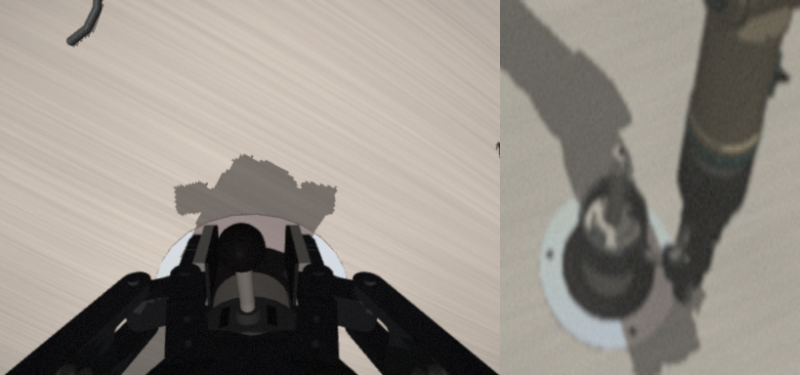

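play_rows([
  {"slide":[2.5,0,0],"turn":[0,0,0],"hand":36},
  {"slide":[0,0,0],"turn":[0,0,0],"hand":36},
])

```text
clock: 20.58
eef_pos: [626.2, 139.8, 83.4]
tool_rot: [-3.139, 0.004, -1.075]
force: [-4.5, 9.0, -0.7]
width: 35.7
```

Run:
```python
from h import *
arc()
```

```text
t 20.575 r 116.4 ang 28.41 yaw+90 28.41 z 83.4 F [-4.5  9.  -0.7] T [ 2.08  1.   -0.01]
```

play_rows([
  {"slide":[-4,0,0],"turn":[0,0,0],"hand":50},
  {"slide":[-4,0,0],"turn":[0,0,0],"hand":50},
  {"slide":[0,0,0],"turn":[0,0,0],"hand":50},
])

```text
clock: 20.95
eef_pos: [624.5, 141.9, 83.9]
tool_rot: [-3.139, -0.003, -1.077]
force: [-0.5, -0.8, 0.4]
width: 50.4
```

play_rows([
  {"slide":[0,0,-10],"turn":[0,0,0],"hand":50},
  {"slide":[0,0,-25],"turn":[0,0,0],"hand":50},
  {"slide":[0,0,-40],"turn":[0,0,0],"hand":50},
  {"slide":[0,0,-40],"turn":[0,0,0],"hand":50},
  {"slide":[0,0,0],"turn":[0,0,0],"hand":50},
])

```text
clock: 21.58
eef_pos: [626.4, 142.2, 202.9]
tool_rot: [-3.132, -0.004, -1.078]
force: [-0.0, -0.7, 0.2]
width: 50.0
```

Run:
```python
from h import *
arc()
p,d,c=snap('wrist','w16'); b,_,_=snap('side','d16');a,_,_=snap('scene','s16')
cv2.imwrite('pics/m16.png',np.hstack([cv2.resize(p,(500,375)),cv2.resize(b[170:300,180:330],(300,375))]))
cv2.imwrite('pics/w16b.png',cv2.resize(p,None,fx=1.5,fy=1.5))
cv2.imwrite('pics/s16b.png',cv2.resize(a[80:210,240:390],None,fx=4,fy=4))
```

```text
t 21.575 r 117.7 ang 29.42 yaw+90 28.26 z 202.9 F [-0.  -0.7  0.2] T [ 0.02 -0.05  0.04]
```

View pics/m16.png

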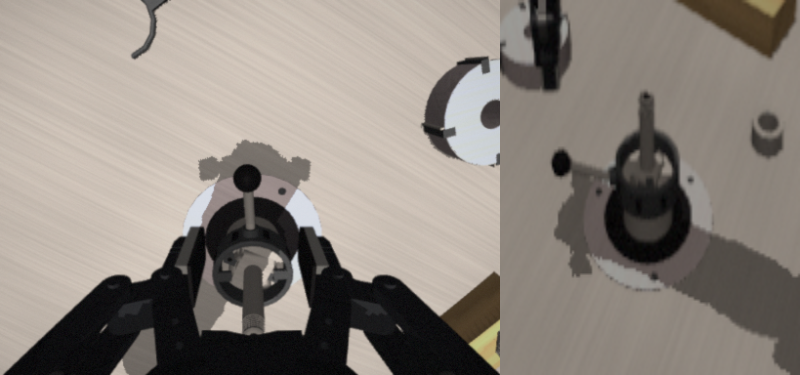

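View pics/s16b.png

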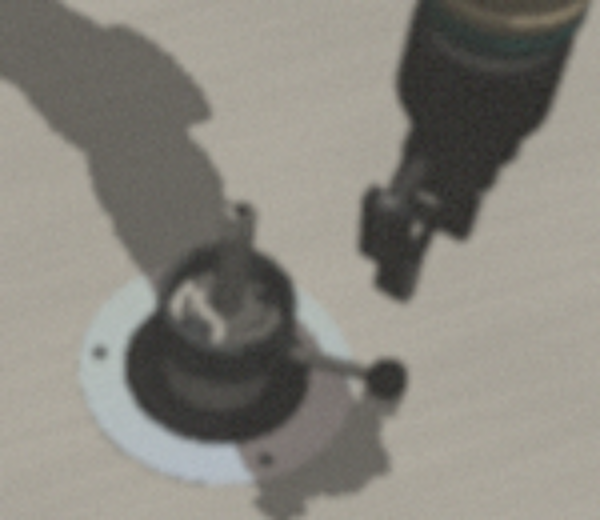

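Run:
```python
from h import *
p,d,c=load('w16')
b=onplane(c,(247*1.024,178*1.024),90);print(b,np.degrees(np.arctan2(b[1]-84.4,b[0]-523.9)))
print('top', onplane(c,(254*1.024,325*1.024),160))
cv2.imwrite('pics/c16.png',cv2.resize(p[225:345,205:315],None,fx=5,fy=5,interpolation=cv2.INTER_CUBIC))
```

```text
[622.07567118 143.1834246   90.        ] 30.911384462615246
top [534.31270272  89.42093042 160.        ]
```

View pics/c16.png

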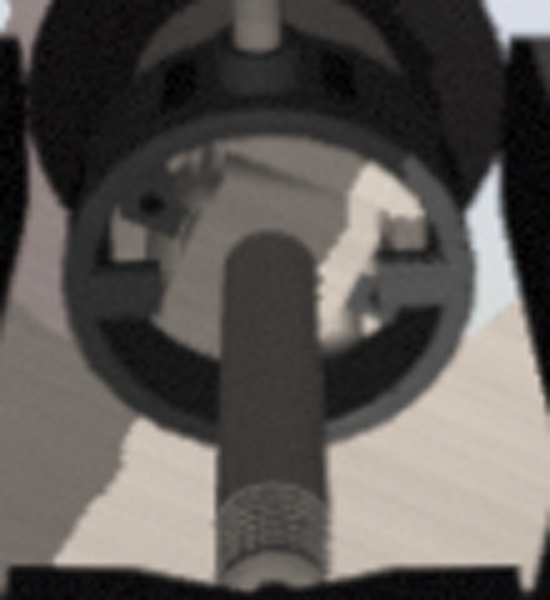

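Run:
```python
from h import *
p,d,c=load('w16')
g=lambda x,y:(x/5+205,y/5+225)
q=onplane(c,g(150,203),65);print('dog',q,np.degrees(np.arctan2(q[1]-84.4,q[0]-523.9)))
for n,x,y in [('fl',200,300),('fl2',300,215),('fl3',240,190),('dog',160,205),('lug',130,290),('lugR',420,285)]:
    u,v=g(x,y);uu,vv=int(round(u)),int(round(v));print(n,atdepth(c,(u,v),np.median(d[vv-1:vv+2,uu-1:uu+2])).round(1))
s=load('d16')
b=s[0][190:250,215:285];print(onplane(s[2],(180+(647-500)/2,170+95/375*130),160))
print(read_state()['force'],read_state()['clock'])
```

```text
dog [521.47980322 112.04522177  65.        ] 95.00319474857166
fl [509.3  93.3  72.6]
fl2 [538.4  84.5  72.3]
fl3 [538.1  98.7  72.7]
dog [522.6 110.1  65.8]
lug [510.  109.9  80.4]
lugR [539.7  56.8  80.3]
[519.42304078  85.79959509 160.        ]
[ 0.39041516 -0.14415564 -1.08479626] 21.725
```

Flange top is at about 72 mm (home) all round, the handle is at 31° against the dogs at about 94°, and the robot is clear. Handing in.

Run:
```python
from h import *
print(finish_job())
```

```text
the job is handed in; nothing more can be done
None
```

The thin arbor is fitted and locked in the spindle, and I handed the job in at about 21.7 s. `finish_job()` reports no verdict.

**What I did:** I lifted the thin arbor out of the stand and turned it until its slots were within about 1° of the drive dogs. I then eased it into the taper in small force-checked steps. It dropped over the dogs without needing a search turn, and the highest seating push I read was about 17 N. After letting go, I swung the handle clockwise with the open fingers straddling the ball. It stopped moving at about 10 N, which I took as the stop, and I backed off and lifted clear.

**Last checks:**
- **Seating:** the flange top measured 72.3 to 72.7 mm above the table at three points. Home is 72 mm, and the same camera read the known lug and dog heights 0.4 to 0.9 mm high.
- **Centring:** before locking, the arbor's top was within about 1 mm of the spindle axis.
- **Handle:** it stands at about 31°, with the dog line at 93.5 to 95°. That is about 1.09 to 1.12 rad apart, against the 0.95 rad needed.
- **Clearance:** the tool force was about zero and the gripper was well clear of everything. I did not touch the bystanders, but I made no final measurement of their positions.

**Checks that disagreed:**
- After locking, the wrist camera placed the arbor's top about 10 mm off the axis. I discarded that because the gripper hid part of the top.
- A coarse reading from the side camera was about 4.5 mm off in x, from hand-read pixels.
- The gripper read about 18.5 mm on the 20 mm journal.

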